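Prepare a fossil cradle

ROBOT

A 6-joint arm with a two-finger parallel gripper is mounted at the origin on the work surface. World frame = base frame: x ahead of the robot, y to its left, z up, the work surface at z = 0. Lengths are in m, angles in rad, forces in N, time in s.
With the tool pointing down it reaches from about 0.25 to 0.725 m from the base axis. Payload 4 kg.
Tool frame: the origin (TCP) lies between the finger pads; the fingertips stand 25 mm ahead of it and the grasp point (between the pads) lies 6 mm ahead of it; z points along the fingers, y is the line along which they close (so a half turn about z gives the same grasp; the last joint's range is limited). The gripper opens to 85 mm and grips with 20 to 120 N. Pads are 22 mm wide; open, the fingers measure 114 mm over their backs; the gripper's body (76 mm by 85 mm) begins 54 mm behind the grasp point. The pads swing forward as they close: fully open they stand 13 mm farther back than shut.
Start: joints at [1.251, 0.241, 0.005, 1.335, 0, 1.571], TCP at [0.157, 0.475, 0.256] pointing down, gripper open.
Joint ranges: [-2.72, 2.72], [-1.05, 1.87], [-1.09, 1.28], [-1.99, 2.15], [-1.42, 1.44], [-3.14, 3.14]. Speed limits (rad/s): [2.79, 2.79, 3.14, 3.14, 3.14, 3.14].

INTERFACE

Orientations are given as a unit quaternion [x, y, z, w].
In Python, from workcell import bot gives the robot as it stands. The module is installed in compiled form; this text tells all that it offers.
- The arm moves only by the shell command python3 -m pendant 'ROWS'. ROWS is JSON, one flat list of numbers, 7 for each row, row after row: the shift along the tool's x, y, z normalised to -1 to 1, where 1 is 0.5 m, then the turn, a rotation vector about the tool's x, y, z normalised to -1 to 1, where 1 is 180 degrees, then the opening, from 0 (shut) to 1 (fully open). In form: [tx, ty, tz, ax, ay, az, fingers, tx, ty, tz, ax, ay, az, fingers, ...]. A call has exactly 10 rows; each row is the pose to reach, as a shift and turn from the pose commanded when the call began, along the tool's axes at that moment, turning the shorter way round; what a row does not reach only later rows make up. A row lasts 1/12 s, in which the tool goes at most 41.7 mm and 7.16 degrees, less where a joint would pass 70% of its speed; a pose out of reach is approached as far as the arm can. A call with a number of a shift or a turn outside -1 to 1 is refused whole. A call with a gripper value outside its range is refused whole. The fingers move at their own pace and stop on an object; the grip force is fixed at half the most. Time passes only in rows, so rows that repeat a pose let the fingers close, or fill a call up. It gives the time, the measured TCP pose, the force, the opening and the grip force at its end, in the units of the state.
- bot.get_obs(): the state, without advancing time (a new reading comes with each control period).
- bot.camera(name): name is "side" or "top"; returns a dict with "pixels" (384x512x3 uint8, red, green, blue), "mtx" (3x3 intrinsics, pixels), "cam_to_world" (4x4, takes a point from camera to world coordinates). Camera axes: x right, y up, looking along -z (the intrinsics and any distortion apply to the point x, -y, -z); pixel columns grow to the right and rows downward; lengths in m; the calibration is good to about 2 mm. A picture is of the moment at which its call begins. There is no depth.
- bot.job_done(): hands the job in; it is judged then, once.
The state is a dict: "clock": time; "joint_pos": joint angles; "joint_vel": joint speeds; "tau": joint torques, N m; "eef_pos": TCP position; "tool_rot": TCP orientation; "ft_force": force on the tool from outside, world axes, zero at the start; "ft_torque": the same for the moment, N m; "grip_width": finger opening in m; "grasp_force": force on a finger pad.
Only numpy, scipy, OpenCV 4.12 (cv2) and the standard library are available. Lean on these libraries where they do the work, as an engineer would, in place of code of your own. Each camera call takes 0.05 s, during which the arm holds its last target. There are 200 camera calls.

TASK

Get the fossil cradle ready for its specimen: thread the spacer tube onto its upright bolt, then every washer there is, and last the flanged bushing, flange down, each fully home on the one below. Also push the three plaster blocks lying on the board into one tidy row in the corner of the ledge and the end stop: narrow ends squarely against the ledge, the first block against the end stop, and the others close side by side without gaps. Leave the bottle, the rock and the air scribe where they are.

Things in the scene. Friction and masses are not known exactly. Their poses are not given: they have to be found in the camera images.
- bolt_foot (a point): Foot of the bolt: point on the bolt's axis at the level of the cradle board's top face. The cradle is a fixed plywood board 260 (x) x 320 (y) x 10 mm on the bench, top face 10 mm above it; an upright threaded steel bolt 16 mm in diameter stands 76 mm above the board's top face, its last 8 mm a cone. The bolt stands 30 mm in +x and 125 mm in -y of the board's centre. Axes are the board's: x towards the ledge, y towards the end stop, z up.
- row_corner (a point): Inner corner where the ledge and the end stop meet, at the level of the board's top face; axes as the board's. Both are fixed aluminium strips 8 mm high and 15 mm thick. The ledge's face is the plane x = 0 of this frame and runs from the corner 225 mm in -y; the end stop's face is the plane y = 0 and runs from the corner 50 mm in -x. The row belongs on the -x, -y side. The corner lies 85 mm in +x and 120 mm in +y of the board's centre.
- spacer_mid (a point): Centre of the spacer: plain steel tube standing upright, outside diameter 32 mm, bore 20.5 mm, 36 mm tall (this point 18 mm above its underside); 80 g. It starts on the bench on the robot's right.
- bushing_mid (a point): Centre of the flanged bushing: brass, 26 mm tall (this point 13 mm above its underside), flange at the bottom 40 mm in diameter and 6 mm thick, sleeve above it 30 mm in diameter, bore 20.5 mm right through; 90 g. It starts upright, flange down, on the bench on the robot's right.
- washer1_mid (a point): Centre of washer 1: flat steel ring, outside diameter 44 mm, bore 20.5 mm, 7 mm thick (this point 3.5 mm above its underside); 60 g. It starts lying flat on the bench on the robot's right. All washers are alike; two or three are there (None if absent).
- washer2_mid (a point): Centre of washer 2: flat steel ring, outside diameter 44 mm, bore 20.5 mm, 7 mm thick (this point 3.5 mm above its underside); 60 g. It starts lying flat on the bench on the robot's right. All washers are alike; two or three are there (None if absent).
- washer3_mid (a point): Centre of washer 3: flat steel ring, outside diameter 44 mm, bore 20.5 mm, 7 mm thick (this point 3.5 mm above its underside); 60 g. It starts lying flat on the bench on the robot's right. All washers are alike; two or three are there (None if absent).
- block1_mid (a point): Centre of plaster block 1: 56 (its x) x 36 (its y) x 36 mm tall (this point 18 mm above its underside), about 100 g. It starts skewed on the cradle board. All three blocks are alike.
- block2_mid (a point): Centre of plaster block 2: 56 (its x) x 36 (its y) x 36 mm tall (this point 18 mm above its underside), about 100 g. It starts skewed on the cradle board. All three blocks are alike.
- block3_mid (a point): Centre of plaster block 3: 56 (its x) x 36 (its y) x 36 mm tall (this point 18 mm above its underside), about 100 g. It starts skewed on the cradle board. All three blocks are alike.
- bottle: Bystander: white plastic bottle 68 mm across, 160 mm tall, standing on the bench; origin at the centre of its underside.
- rock: Bystander: dark grey lump of rock with a fossil in it, about 110 x 90 x 90 mm; origin at the centre of its underside.
- scribe: Bystander: black pen-shaped air scribe lying on the bench, 170 mm long and 18 mm thick; origin below its middle, x along it.
Not all that is in view belongs to the job. Leave any pink look-alike of the part that bears block2_mid alone.

How it is judged:
On the way, in this order (a step that is already met when the one before it is completed fails the run):
1. the spacer is seated on the bolt, down on the board (horizontal distance between spacer_mid and bolt_foot below 0.005 m and z of spacer_mid in the frame of bolt_foot between 0.014 and 0.022 m and angle between spacer_mid's own z axis and vertical below 0.12 rad), for 0.2 s.
2. every washer lies flat on the bolt, on top of the spacer (all of step 1 and horizontal distance between each of washer1_mid, washer2_mid, washer3_mid and bolt_foot below 0.005 m and z of washer1_mid in the frame of bolt_foot between 0.036 and 0.0575 m and angle between each of washer1_mid, washer2_mid, washer3_mid's own z axis and vertical below 0.12 rad and z of washer2_mid in the frame of bolt_foot between 0.036 and 0.0575 m and z of washer3_mid in the frame of bolt_foot between 0.036 and 0.0575 m), for 0.2 s.
3. the bushing is on the bolt, flange down on the top washer (all of step 2 and horizontal distance between bushing_mid and bolt_foot below 0.005 m and z of bushing_mid in the frame of bolt_foot between 0.058 and 0.075 m and angle between bushing_mid's own z axis and vertical below 0.12 rad and z of bushing_mid in the frame of washer1_mid above 0.012 m and z of bushing_mid in the frame of washer2_mid above 0.012 m and z of bushing_mid in the frame of washer3_mid above 0.012 m), for 0.2 s.
At the end, for the whole second after the job is handed in: Spacer, all washers and bushing (flange down) seated in that order on the bolt, level within 0.12 rad. All blocks flat on the board, square to the ledge within 0.1 rad, at most 6 mm from it, one at most 6 mm from the end stop, each at most 6 mm from a neighbour. Bystanders moved under 30 mm (all of step 3 and x of block1_mid in the frame of row_corner between -0.034 and -0.022 m and y of each of block1_mid, block2_mid, block3_mid in the frame of row_corner below -0.012 m and z of block1_mid in the frame of row_corner between 0.014 and 0.023 m and angle between the x axis of each of block1_mid, block2_mid, block3_mid and the x axis of row_corner, either way round below 0.1 rad and (horizontal distance between block1_mid and block2_mid below 0.042 m or horizontal distance between block1_mid and block3_mid below 0.042 m) and x of block2_mid in the frame of row_corner between -0.034 and -0.022 m and z of block2_mid in the frame of row_corner between 0.014 and 0.023 m and (horizontal distance between block2_mid and block1_mid below 0.042 m or horizontal distance between block2_mid and block3_mid below 0.042 m) and x of block3_mid in the frame of row_corner between -0.034 and -0.022 m and z of block3_mid in the frame of row_corner between 0.014 and 0.023 m and (horizontal distance between block3_mid and block1_mid below 0.042 m or horizontal distance between block3_mid and block2_mid below 0.042 m) and y of any of block1_mid, block2_mid, block3_mid in the frame of row_corner above -0.024 m); the robot touches nothing.
It fails at once if the bottle is pushed aside by more than 30 mm (distance of bottle from where it was at the start of the episode above 0.03 m).
It fails at once if the rock is pushed aside by more than 30 mm (distance of rock from where it was at the start of the episode above 0.03 m).
It fails at once if the scribe is pushed aside by more than 30 mm (distance of scribe from where it was at the start of the episode above 0.03 m).
Of washer1, washer2, washer3 only 2 to 3 are there at a start; the rules pass over those that are not, and their reading is None.
At some moment in a run one of washer1, washer2, washer3, block1, block2, block3 may be knocked a few centimetres aside while the robot is not near it.
It also fails if it takes over 184 s, if anything falls off the work surface, if the arm or the gripper's body presses on something with over 40 N, if the wrist force passes 120 N, or if a joint passes its speed limit or range.

## Working session

There is one attempt and no reset: what is moved stays moved. The work goes in short steps, Python scripts to look and compute and a shell command to move; the robot and the scene stay as the last step left them, time stands still between calls to the robot, and variables do not carry over. Pictures are saved under pics/ and viewed, at most 14 in all, crops included, and the job is handed in when it is done.

```bash
mkdir -p pics
python3 - <<'E'
from workcell import bot
import cv2,numpy as np
np.set_printoptions(precision=4,suppress=True)
o=bot.get_obs()
print(o['clock'],o['eef_pos'],o['tool_rot'],o['grip_width'])
for n in('top','side'):
    c=bot.camera(n); cv2.imwrite(f'pics/{n}0.png',c['pixels'][:,:,::-1]); print(c['mtx'],c['cam_to_world'],[k for k in c])
E
```

```text
0.0 [0.157  0.4741 0.2554] [ 0.1592  0.9872 -0.001  -0.0002] 0.08576877816121978
[[447.0208   0.     252.2895]
 [  0.     447.0208 189.5807]
 [  0.       0.       1.    ]] [[-0.0124  0.9922 -0.1244  0.3882]
 [-0.9999 -0.0132 -0.0057 -0.0428]
 [-0.0073  0.1243  0.9922  1.3745]
 [ 0.      0.      0.      1.    ]] ['pixels', 'mtx', 'cam_to_world']
[[463.0873   0.     253.3503]
 [  0.     463.0873 189.969 ]
 [  0.       0.       1.    ]] [[ 0.995   0.0677 -0.0738  0.4483]
 [-0.1002  0.663  -0.7419 -1.0079]
 [-0.0012  0.7456  0.6664  0.9354]
 [ 0.      0.      0.      1.    ]] ['pixels', 'mtx', 'cam_to_world']
```

View pics/top0.png

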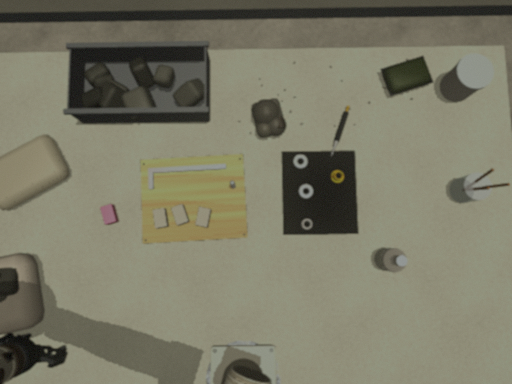

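View pics/side0.png

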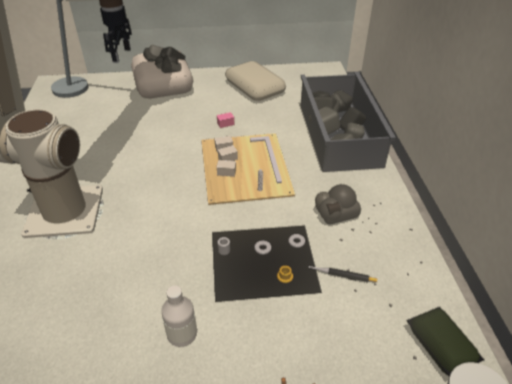

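Top view: the board is centred at about (194,198). The bolt is at (232,184), the ledge runs along row 168, and the end stop is near (152,178). Blocks are at (161,218), (181,214) and (204,217). On the mat are washers at (301,161) and (306,191), the bushing at (337,177) and the spacer at (307,224). I see two washers. The pink decoy is at (109,214).

```bash
cat > h.py <<'E'
from workcell import bot
import cv2,numpy as np
np.set_printoptions(precision=4,suppress=True)
def ray(c,uv):
    M=c['cam_to_world'];K=c['mtx'];uv=np.atleast_2d(np.asarray(uv,float))
    d=np.c_[(uv[:,0]-K[0,2])/K[0,0],-(uv[:,1]-K[1,2])/K[1,1],-np.ones(len(uv))]@M[:3,:3].T
    return M[:3,3],d
def plane(c,uv,z):
    o,d=ray(c,uv); return (o+d*((z-o[2])/d[:,2])[:,None])[:,:2]
def proj(c,p):
    M=c['cam_to_world'];q=(np.atleast_2d(p)-M[:3,3])@M[:3,:3];K=c['mtx']
    return np.c_[K[0,2]+K[0,0]*q[:,0]/-q[:,2],K[1,2]-K[1,1]*q[:,1]/-q[:,2]]
def comps(mask,amin=15,amax=1e9):
    n,l,s,ce=cv2.connectedComponentsWithStats(mask.astype(np.uint8))
    return [(ce[i],s[i],l==i) for i in range(1,n) if amin<=s[i,4]<=amax]
def save(c,name,x0,y0,w,h,k):
    cv2.imwrite(name,cv2.resize(c['pixels'][y0:y0+h,x0:x0+w,::-1],None,fx=k,fy=k,interpolation=cv2.INTER_CUBIC))
E
python3 - <<'E'
from h import *
t=bot.camera('top');s=bot.camera('side')
save(t,'pics/t1.png',130,140,240,110,3.3); save(s,'pics/s1.png',190,110,140,195,3)
for c,n in((t,'top'),(s,'side')):
    hsv=cv2.cvtColor(c['pixels'],cv2.COLOR_RGB2HSV); H,S,V=[hsv[:,:,i].astype(int) for i in range(3)]
    yel=(H>12)&(H<32)&(S>85)&(V>90)
    b=max(comps(yel,500),key=lambda q:q[1][4]); cnt=max(cv2.findContours(b[2].astype(np.uint8),0,1)[0],key=len)
    P=plane(c,cnt[:,0],.01).astype(np.float32); r=cv2.minAreaRect(P); print(n,'board',r)
    mat=(V<40); m=max(comps(mat,2000,9000),key=lambda q:q[1][4]); hull=cv2.convexHull(max(cv2.findContours(m[2].astype(np.uint8),0,1)[0],key=len))
    inside=np.zeros(V.shape,np.uint8);cv2.fillConvexPoly(inside,hull,1);inside=cv2.erode(inside,np.ones((5,5)))
    for ce,st,_ in comps((inside>0)&(V>60),20): print(n,'mat',ce,st,plane(c,ce,.007))
    hull=cv2.convexHull(cnt); ins=np.zeros(V.shape,np.uint8);cv2.fillConvexPoly(ins,hull,1);ins=cv2.erode(ins,np.ones((3,3)))
    for ce,st,k in comps((ins>0)&(S<85),15): print(n,'brd',ce,st,plane(c,ce,.046))
E
```

```text
top board ((0.5136460065841675, 0.14636075496673584), (0.2107761651277542, 0.3158275783061981), 2.6822445392608643)
top mat [301.2583 162.9083] [293 156  16  13 120] [[ 0.641  -0.1879]]
top mat [337.0255 176.    ] [330 169  15  15 157] [[ 0.5984 -0.2973]]
top mat [305.5326 190.6576] [298 183  16  16 184] [[ 0.5541 -0.1988]]
top mat [306.5673 223.5962] [301 218  12  12 104] [[ 0.4528 -0.1992]]
top brd [153.0805 187.7701] [145 179  22  14  87] [[0.5642 0.2626]]
top brd [232.2857 183.7381] [229 180   7   8  42] [[0.5732 0.0247]]
top brd [179.3623 214.3849] [171 204  18  22 265] [[0.4832 0.183 ]]
top brd [159.5461 217.5904] [152 207  16  22 271] [[0.4744 0.242 ]]
top brd [202.6437 216.6015] [195 206  16  22 261] [[0.4757 0.1136]]
side board ((0.5347468256950378, 0.141749769449234), (0.25667986273765564, 0.3227796256542206), 2.5374860763549805)Traceback (most recent call last):
  File "<stdin>", line 9, in <module>
ValueError: max() iterable argument is empty
```

View pics/t1.png

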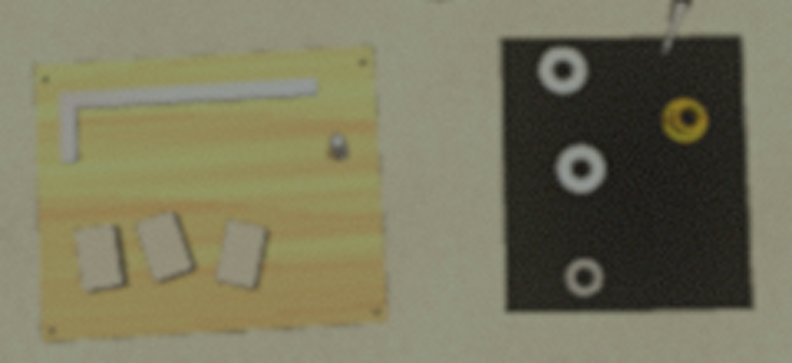

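View pics/s1.png

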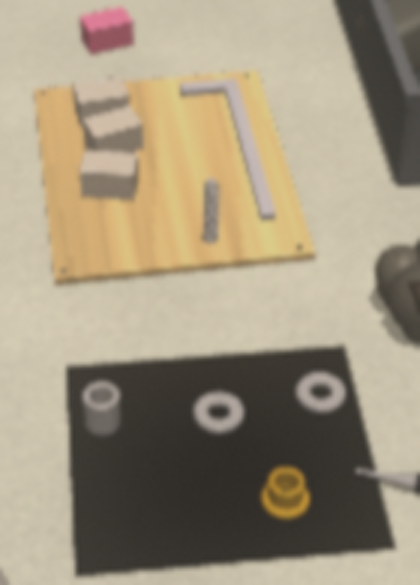

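The crops show two washers only. The ledge and end stop form an L with its corner at top-left, the bolt stands clear, and the spacer and bushing are upright. Next I refine positions with both views.

Run:
```python
from h import *
t=bot.camera('top');s=bot.camera('side')
for c,n in((t,'top'),(s,'side')):
    hsv=cv2.cvtColor(c['pixels'],cv2.COLOR_RGB2HSV); H,S,V=[hsv[:,:,i].astype(int) for i in range(3)]
    roi=np.zeros(V.shape,bool)
    if n=='top': roi[152:233,284:356]=1
    else: roi[232:290,216:312]=1
    thr=65
    for ce,st,k in comps(roi&(V>thr),30):
        f=k.astype(np.uint8); cnt=max(cv2.findContours(f,0,1)[0],key=len)
        (e,ax,an)=cv2.fitEllipse(cnt); x,y,w,h,_=st
        print(n,ce,st,'S',S[k].mean().round(),'bboxc@.0035',plane(c,[[x+w/2-.5,y+h/2-.5]],.0035),'cen@.005',plane(c,ce,.005),'@.036',plane(c,ce,.036),'@.018',plane(c,ce,.018))
    # board outer hull incl. ledge
    yel=(H>10)&(H<34)&(S>75)&(V>80)
    b=np.zeros(V.shape,np.uint8)
    for q in comps(yel,200): 
        if (140<q[0][0]<250 and n=='top') or (200<q[0][0]<292 and 130<q[0][1]<200 and n=='side'): b|=q[2].astype(np.uint8)
    p=np.argwhere(b)[:,::-1].astype(np.int32); hull=cv2.convexHull(p)[:,0]
    r=cv2.minAreaRect(plane(c,hull,.01).astype(np.float32)); print(n,'board',r)
    # blocks: low-sat bright, not ledge
    R=(slice(200,235),slice(145,220)) if n=='top' else (slice(130,180),slice(205,245))
    m=np.zeros(V.shape,bool); m[R]=(S[R]<75)&(V[R]>(95 if n=='top' else 110))
    for ce,st,k in comps(m,60):
        pts=np.argwhere(k)[:,::-1]; hu=cv2.convexHull(pts.astype(np.int32))[:,0]
        print(n,'blk',ce,st,cv2.minAreaRect(plane(c,hu,.046).astype(np.float32)))
    # bolt
    R=(slice(174,194),slice(222,242)) if n=='top' else (slice(165,195),slice(250,270))
    m=np.zeros(V.shape,bool); m[R]=(S[R]<70)
    for ce,st,k in comps(m,15):
        print(n,'bolt',ce,st,'mid',plane(c,ce,.045)); p=np.argwhere(k); print(p.min(0),p.max(0),[p[p[:,0]==r][:,1].mean() for r in range(p[:,0].min(),p[:,0].max()+1)])
```

```text
top [354.8056 163.8611] [354 152   2  29  36] S 43.0 bboxc@.0035 [[ 0.6297 -0.3533]] cen@.005 [[ 0.6361 -0.3541]] @.036 [[ 0.6305 -0.3471]] @.018 [[ 0.6338 -0.3512]]
top [300.0178 160.7929] [293 154  15  15 169] S 17.0 bboxc@.0035 [[ 0.6478 -0.1845]] cen@.005 [[ 0.6481 -0.1844]] @.036 [[ 0.6422 -0.1812]] @.018 [[ 0.6457 -0.1831]]
top [337.125  175.9653] [331 169  14  15 144] S 171.0 bboxc@.0035 [[ 0.599  -0.2994]] cen@.005 [[ 0.5988 -0.298 ]] @.036 [[ 0.5941 -0.2922]] @.018 [[ 0.5968 -0.2955]]
top [305.6045 190.8079] [298 183  16  16 177] S 14.0 bboxc@.0035 [[ 0.555  -0.1991]] cen@.005 [[ 0.5539 -0.1992]] @.036 [[ 0.5501 -0.1957]] @.018 [[ 0.5523 -0.1977]]
top [306.5  223.55] [301 218  12  12 100] S 31.0 bboxc@.0035 [[ 0.4533 -0.1994]] cen@.005 [[ 0.4531 -0.1992]] @.036 [[ 0.4516 -0.1957]] @.018 [[ 0.4524 -0.1977]]
top board ((0.5353394746780396, 0.14796972274780273), (0.25816959142684937, 0.3181370496749878), 2.5824925899505615)
top blk [179.3401 214.2915] [171 204  18  21 247] ((0.48357483744621277, 0.18323221802711487), (0.05769147723913193, 0.03893818333745003), 20.19981956481933
[... 1282 characters left out ...]
556213, 0.3263629376888275), 2.6670541763305664)
side blk [224.8148 149.0486] [205 130  40  46 988] ((0.4686604142189026, 0.17641296982765198), (0.23612850904464722, 0.13196268677711487), 84.14795684814453)
side bolt [259.9479 179.9062] [258 170   5  21  96] mid [[0.5708 0.0258]]
[170 258] [190 262] [np.float64(260.0), np.float64(260.0), np.float64(260.0), np.float64(260.0), np.float64(260.0), np.float64(260.0), np.float64(260.0), np.float64(260.0), np.float64(260.0), np.float64(260.0), np.float64(260.0), np.float64(260.0), np.float64(260.0), np.float64(260.0), np.float64(260.0), np.float64(260.0), np.float64(260.0), np.float64(260.0), np.float64(259.5), np.float64(259.5), np.float64(259.5)]
```

```bash
cat >> h.py <<'E'
from scipy.spatial.transform import Rotation as R
YAW=.0457; BC=np.array([.535,.1465]); Rb=np.array([[np.cos(YAW),-np.sin(YAW)],[np.sin(YAW),np.cos(YAW)]])
def goal(x,y,z,yaw=YAW):   # yaw = world direction of tool y
    o=bot.get_obs(); r=R.from_quat(o['tool_rot']); c,s=np.cos(yaw),np.sin(yaw)
    T=np.c_[[-s,c,0],[c,s,0],[0,0,-1]]
    d=r.inv().apply(np.array([x,y,z])-o['eef_pos'])/.5; a=(r.inv()*R.from_matrix(T)).as_rotvec()
    print('now',o['clock'],o['eef_pos'],'w',round(o['grip_width'],4),'F',o['ft_force'],'->',np.round(d,4),'turn',np.round(a/np.pi,4))
E
python3 -m pendant '[-0.587,-0.651,0.11,0,0,0.384,0.7,-0.587,-0.651,0.11,0,0,0.384,0.7,-0.587,-0.651,0.11,0,0,0.384,0.7,-0.587,-0.651,0.11,0,0,0.384,0.7,-0.587,-0.651,0.11,0,0,0.384,0.7,-0.587,-0.651,0.11,0,0,0.384,0.7,-0.587,-0.651,0.11,0,0,0.384,0.7,-0.587,-0.651,0.11,0,0,0.384,0.7,-0.587,-0.651,0.11,0,0,0.384,0.7,-0.587,-0.651,0.11,0,0,0.384,0.7]'
python3 -c "
from h import *
goal(.451,-.1955,.12)"
```

```text
clock: 1.13
eef_pos: [0.3238, 0.0943, 0.2046]
tool_rot: [0.693, 0.721, 0.001, 0.0]
ft_force: [0.6, 0.2, 1.2]
grip_width: 0.0598
grasp_force: 0.0
now 1.1333 [0.3238 0.0943 0.2046] w 0.0598 F [0.6181 0.2068 1.1723] -> [-0.5893  0.231   0.1692] turn [ 0.0005 -0.0001 -0.0019]
```

```bash
python3 -m pendant '[-0.57,0.22,0.17,0,0,0,0.7,-0.57,0.22,0.17,0,0,0,0.7,-0.57,0.22,0.17,0,0,0,0.7,-0.57,0.22,0.17,0,0,0,0.7,-0.57,0.22,0.17,0,0,0,0.7,-0.57,0.22,0.17,0,0,0,0.7,-0.57,0.22,0.17,0,0,0,0.7,-0.57,0.22,0.17,0,0,0,0.7,-0.57,0.22,0.17,0,0,0,0.7,-0.57,0.22,0.17,0,0,0,0.7]'
python3 -c "
from h import *
goal(.451,-.1955,.04)"
```

```text
clock: 1.97
eef_pos: [0.4458, -0.1846, 0.1186]
tool_rot: [0.692, 0.722, -0.0, -0.001]
ft_force: [1.1, 0.6, -0.1]
grip_width: 0.0597
grasp_force: 0.0
now 1.9667 [ 0.4458 -0.1846  0.1186] w 0.0597 F [ 1.1125  0.6126 -0.0687] -> [-0.0224  0.0098  0.1571] turn [-0.0005 -0.0003 -0.0012]
```

```bash
python3 -m pendant '[-0.022,0.01,0.06,0,0,0,0.7,-0.022,0.01,0.1,0,0,0,0.7,-0.022,0.01,0.14,0,0,0,0.7,-0.022,0.01,0.165,0,0,0,0.7,-0.022,0.01,0.165,0,0,0,0.7,-0.022,0.01,0.165,0,0,0,0.7,-0.022,0.01,0.165,0,0,0,0.7,-0.022,0.01,0.165,0,0,0,0.7,-0.022,0.01,0.165,0,0,0,0.7,-0.022,0.01,0.165,0,0,0,0.7]'
python3 -c "
from h import *
goal(.451,-.1955,.036); save(bot.camera('side'),'pics/s2.png',190,200,130,100,6)"
```

```text
clock: 2.8
eef_pos: [0.4522, -0.1946, 0.0379]
tool_rot: [0.691, 0.723, 0.0, 0.001]
ft_force: [-0.1, 1.0, -0.4]
grip_width: 0.0597
grasp_force: 0.0
now 2.8 [ 0.4522 -0.1946  0.0379] w 0.0597 F [-0.1247  0.9918 -0.4337] -> [-0.0017 -0.0026  0.0039] turn [ 0.0006  0.0003 -0.0003]
```

View pics/s2.png

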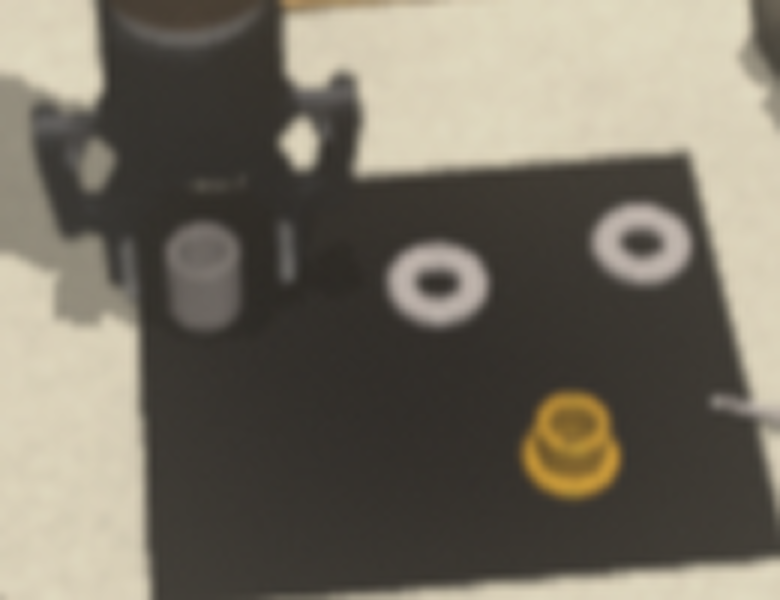

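The side view shows the spacer centred between the two fingers (crop (203,275), fingers at 128 and 285). I'll close, lift, and carry it above the bolt.

```bash
python3 -m pendant '[0,0,0.003,0,0,0,0.6,0,0,0.003,0,0,0,0.5,0,0,0.003,0,0,0,0.4,0,0,0.003,0,0,0,0.2,0,0,0.003,0,0,0,0.2,0,0,0.003,0,0,0,0.2,0,0,0.003,0,0,0,0.2,0,0,0.003,0,0,0,0.2,0,0,0.003,0,0,0,0.2,0,0,0.003,0,0,0,0.2]'
python3 -m pendant '[0,0,-0.05,0,0,0,0.2,0,0,-0.11,0,0,0,0.2,0,0,-0.17,0,0,0,0.2,0,0,-0.23,0,0,0,0.2,0.07,0.045,-0.23,0,0,0,0.2,0.14,0.09,-0.23,0,0,0,0.2,0.21,0.13,-0.23,0,0,0,0.2,0.28,0.17,-0.23,0,0,0,0.2,0.35,0.215,-0.23,0,0,0,0.2,0.42,0.255,-0.23,0,0,0,0.2]'
python3 -m pendant '[0,0,0,0,0,0,0.2,0,0,0,0,0,0,0.2,0,0,0,0,0,0,0.2,0,0,0,0,0,0,0.2,0,0,0,0,0,0,0.2,0,0,0,0,0,0,0.2,0,0,0,0,0,0,0.2,0,0,0,0,0,0,0.2,0,0,0,0,0,0,0.2,0,0,0,0,0,0,0.2]'
python3 -c "
from h import *
goal(.5715,.0245,.15)
t=bot.camera('top');s=bot.camera('side')
a=np.hstack([cv2.resize(c['pixels'][y:y+60,x:x+60,::-1],None,fx=6.6,fy=6.6,interpolation=2) for c,x,y in((t,205,150),(s,230,130))]);cv2.imwrite('pics/b1.png',a)"
```

```text
clock: 3.68
eef_pos: [0.4516, -0.1945, 0.0357]
tool_rot: [0.691, 0.723, -0.0, 0.0]
ft_force: [-1.2, 0.1, 5.0]
grip_width: 0.0305
grasp_force: 59.4
clock: 4.52
eef_pos: [0.5702, 0.0229, 0.1497]
tool_rot: [0.691, 0.723, -0.0, -0.0]
ft_force: [1.9, -0.9, -0.8]
grip_width: 0.03
grasp_force: 59.6
clock: 5.35
eef_pos: [0.5696, 0.0208, 0.1506]
tool_rot: [0.691, 0.723, 0.0, 0.0]
ft_force: [0.2, -0.0, 0.1]
grip_width: 0.0302
grasp_force: 59.6
now 5.35 [0.5696 0.0208 0.1506] w 0.0302 F [ 0.1907 -0.002   0.1322] -> [0.0073 0.0042 0.0011] turn [ 0.0001 -0.     -0.0005]
```

View pics/b1.png

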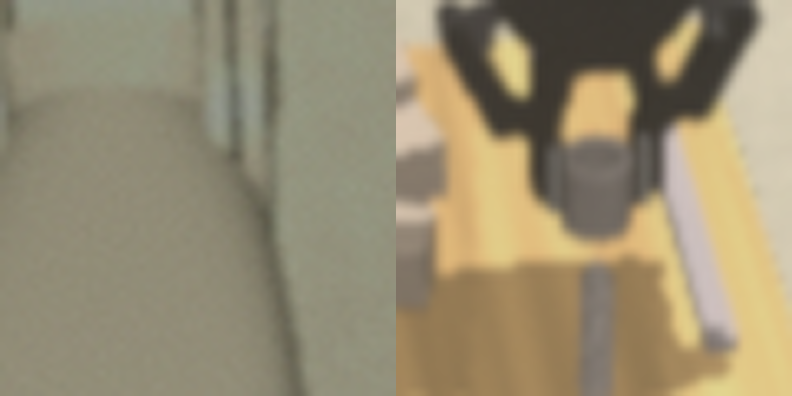

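Run:
```python
from h import *
s=bot.camera('side'); P=s['pixels'].astype(int); 
hsv=cv2.cvtColor(s['pixels'],cv2.COLOR_RGB2HSV)
print('bolt tip',plane(s,[260,169.6],.086),'foot',plane(s,[259.7,190.5],.01))
for r in range(150,170): print(r,P[r,246:276].sum(1)//3)
print(hsv[150:168:3,246:276,1])
```

```text
bolt tip [[0.5704 0.0238]] foot [[0.5695 0.018 ]]
150 [ 97 108 111  91  65  56  56  62  90 136 165 164 155 151 149 152 154 154
 141  97  72  80  71  67 105 159 184 186 183 183]
151 [148 154 155 132  83  58  58  67  87 119 142 137 126 122 121 122 125 129
 124  93  79  92  81  73 118 176 192 189 185 184]
152 [178 179 178 156  96  59  64  78  90 102 117 113 108 107 107 106 107 111
 112  93  81  93  84  76 121 180 194 192 186 184]
153 [183 183 181 161  98  60  68  87  94  96 106 104 104 105 104 103 101 103
 108  99  83  92  85  75 121 179 195 193 188 184]
154 [184 183 181 161  98  60  69  88  95  94 105 105 105 106 105 103 103 105
 110 102  84  93  86  76 121 179 195 194 189 185]
155 [184 182 180 160  98  60  69  88  95  92 104 109 110 109 109 109 111 112
 111  97  83  93  86  77 121 179 195 195 192 187]
156 [184 182 180 160 101  62  68  88  94  89 100 107 110 111 113 114 114 112
 106  92  81  93  86  77 122 179 195 195 194 188]
157 [184 182 180 163 109  69  70  89  94  87  94 102 105 108 111 111 110 108
 101  90  81  93  88  84 124 179 194 195 194 190]
158 [185 183 181 167 122  77  70  
[... 1540 characters left out ...]
 94  91  86  91  94  98
  103  94  51  33  40  38  25  24  45  85 104 106]
 [108 108 107 107  99  57  41  30  31  37  34  36  34  34  34  34  35  34
   33  38  34  29  31  35  24  19  25  50  88 105]
 [107 109 110 110 100  62  44  30  31  35  33  33  32  32  34  33  33  34
   36  36  38  29  31  34  24  19  18  27  53  90]
 [107 108 109 112 109  94  57  32  28  36  35  38  35  32  34  34  34  34
   36  39  45  49  73  82  50  23  18  19  28  55]
 [104 107 109 110 110 108 103  93  84  62  39  35  34  36  34  34  36  34
   48  86 109 109 105 101  91  50  21  19  20  31]
 [103 107 109 112 112 111 106 103 101  95  84  70  55  55  54  55  64  76
   95 110 111 111 108 103 101  90  45  20  18  20]]
```

Run:
```python
from h import *
s=bot.camera('side')
print(plane(s,[[259.85,166.0],[259.85,163]],.1146))
# where vertical line of bolt projects
print(proj(s,[[.5704,.0238,z] for z in(.01,.086,.1146,.15)]))
```

```text
[[0.5676 0.005 ]
 [0.5691 0.0185]]
[[259.7885 189.1997]
 [259.9991 169.5957]
 [260.0825 161.8292]
 [260.1892 151.9003]]
```

```bash
python3 -m pendant '[0.0067,0.003,0,0,0,0,0.2,0.0067,0.003,0,0,0,0,0.2,0.0067,0.003,0,0,0,0,0.2,0.0067,0.003,0.02,0,0,0,0.2,0.0067,0.003,0.04,0,0,0,0.2,0.0067,0.003,0.05,0,0,0,0.2,0.0067,0.003,0.06,0,0,0,0.2,0.0067,0.003,0.07,0,0,0,0.2,0.0067,0.003,0.08,0,0,0,0.2,0.0067,0.003,0.08,0,0,0,0.2]'
python3 -c "
from h import *
goal(.571,.0242,.046)"
```

```text
clock: 6.38
eef_pos: [0.5701, 0.0244, 0.109]
tool_rot: [0.691, 0.723, -0.001, -0.001]
ft_force: [0.9, -0.1, -0.5]
grip_width: 0.0303
grasp_force: 59.6
now 6.3833 [0.5701 0.0244 0.109 ] w 0.0303 F [ 0.9351 -0.0525 -0.4669] -> [-0.0004  0.002   0.126 ] turn [-0.0007  0.     -0.0004]
```

Past the tip with no contact force. I'll lower the rest of the way.

```bash
python3 -m pendant '[0,0.001,0.02,0,0,0,0.2,0,0.001,0.04,0,0,0,0.2,0,0.001,0.06,0,0,0,0.2,0,0.001,0.08,0,0,0,0.2,0,0.001,0.1,0,0,0,0.2,0,0.001,0.11,0,0,0,0.2,0,0.001,0.12,0,0,0,0.2,0,0.001,0.122,0,0,0,0.2,0,0.001,0.122,0,0,0,0.2,0,0.001,0.122,0,0,0,0.2]'
python3 -c "
from h import *
goal(.571,.0242,.046)"
```

```text
clock: 7.22
eef_pos: [0.5718, 0.0245, 0.0498]
tool_rot: [0.691, 0.723, 0.0, 0.0]
ft_force: [0.9, -0.1, -1.5]
grip_width: 0.0303
grasp_force: 59.7
now 7.2167 [0.5718 0.0245 0.0498] w 0.0303 F [ 0.9477 -0.0766 -1.4587] -> [-0.0005 -0.0016  0.0075] turn [ 0.0002  0.     -0.0003]
```

```bash
python3 -m pendant '[0,0,0.006,0,0,0,0.2,0,0,0.006,0,0,0,0.2,0,0,0.006,0,0,0,0.4,0,0,0.006,0,0,0,0.7,0,0,0.006,0,0,0,0.7,0,0,0.006,0,0,0,0.7,0,0,-0.05,0,0,0,0.7,0,0,-0.1,0,0,0,0.7,0,0,-0.15,0,0,0,0.7,0,0,-0.2,0,0,0,0.7]'
python3 -m pendant '[-0.07,-0.01,0,0,0,0,0.7,-0.14,-0.02,0,0,0,0,0.7,-0.21,-0.03,0,0,0,0,0.7,-0.28,-0.04,0,0,0,0,0.7,-0.35,-0.05,0,0,0,0,0.7,-0.42,-0.054,0.06,0,0,0,0.7,-0.445,-0.054,0.12,0,0,0,0.7,-0.445,-0.054,0.16,0,0,0,0.7,-0.445,-0.054,0.16,0,0,0,0.7,-0.445,-0.054,0.16,0,0,0,0.7]'
python3 - <<'E'
from h import *
goal(.5535,-.1993,.024)
t=bot.camera('top');s=bot.camera('side')
a=np.hstack([cv2.resize(c['pixels'][y:y+75,x:x+60,::-1],None,fx=6.6,fy=6.6,interpolation=2) for c,x,y in((t,205,150),(s,230,130))]);cv2.imwrite('pics/b2.png',a)
E
```

```text
clock: 8.05
eef_pos: [0.5713, 0.0245, 0.1506]
tool_rot: [0.691, 0.723, -0.0, -0.0]
ft_force: [0.4, 1.1, -0.1]
grip_width: 0.0599
grasp_force: 0.0
clock: 8.88
eef_pos: [0.5532, -0.1988, 0.0684]
tool_rot: [0.691, 0.723, -0.001, -0.002]
ft_force: [0.8, -0.4, 0.8]
grip_width: 0.0597
grasp_force: 0.0
now 8.8833 [ 0.5532 -0.1988  0.0684] w 0.0597 F [ 0.8363 -0.3568  0.7513] -> [-0.0012  0.0009  0.0888] turn [-0.001  -0.0005 -0.0005]
```

View pics/b2.png

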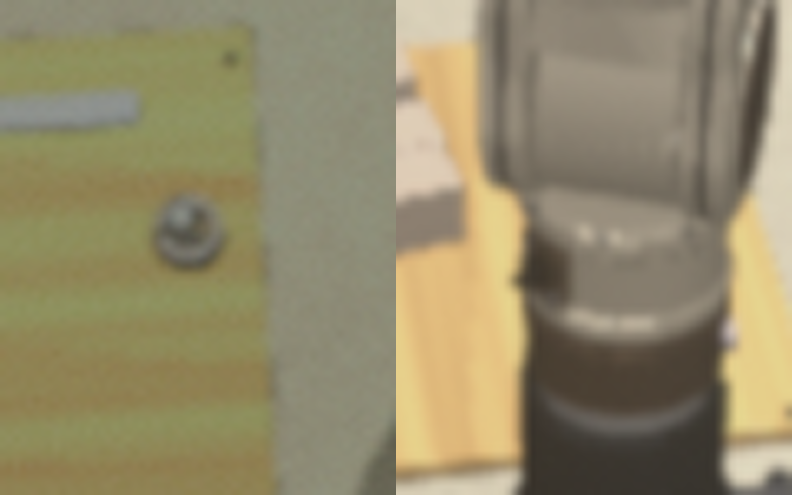

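The top view shows the spacer ring sitting around the bolt (crop (188,230)). Next is the first washer.

```bash
python3 -m pendant '[0,0,0.03,0,0,0,0.7,0,0,0.06,0,0,0,0.7,0,0,0.075,0,0,0,0.7,0,0,0.084,0,0,0,0.7,0,0,0.09,0,0,0,0.7,0,0,0.09,0,0,0,0.65,0,0,0.09,0,0,0,0.6,0,0,0.09,0,0,0,0.57,0,0,0.09,0,0,0,0.57,0,0,0.09,0,0,0,0.57]'
python3 - <<'E'
from h import *
goal(.5535,-.1993,.0225)
E
```

```text
clock: 9.82
eef_pos: [0.5547, -0.1991, 0.0249]
tool_rot: [0.691, 0.723, 0.0, 0.0]
ft_force: [-0.3, 0.1, -1.4]
grip_width: 0.0483
grasp_force: 0.0
now 9.8167 [ 0.5547 -0.1991  0.0249] w 0.0483 F [-0.3371  0.1153 -1.4418] -> [-0.0002 -0.0024  0.0049] turn [ 0.0003  0.0001 -0.0004]
```

```bash
python3 -m pendant '[0,0,0.003,0,0,0,0.57,0,0,0.003,0,0,0,0.57,0,0,0.003,0,0,0,0.4,0,0,0.003,0,0,0,0.3,0,0,0.003,0,0,0,0.3,0,0,0.003,0,0,0,0.3,0,0,0.003,0,0,0,0.3,0,0,0.003,0,0,0,0.3,0,0,0.003,0,0,0,0.3,0,0,0.003,0,0,0,0.3]'
python3 - <<'E'
from h import *
goal(.5535,-.1993,.0225)
E
```

```text
clock: 10.65
eef_pos: [0.5549, -0.1992, 0.0237]
tool_rot: [0.691, 0.723, 0.0, 0.001]
ft_force: [-0.4, 0.2, 5.2]
grip_width: 0.0406
grasp_force: 62.3
now 10.65 [ 0.5549 -0.1992  0.0237] w 0.0406 F [-0.3837  0.2087  5.229 ] -> [-0.0001 -0.0028  0.0023] turn [ 0.0004  0.0002 -0.0003]
```

```bash
python3 -m pendant '[0,0,-0.02,0,0,0,0.3,0,0,-0.06,0,0,0,0.3,0,0,-0.1,0,0,0,0.3,0,0,-0.14,0,0,0,0.3,0,0,-0.18,0,0,0,0.3,0,0,-0.22,0,0,0,0.3,0,0,-0.22,0,0,0,0.3,0,0,-0.22,0,0,0,0.3,0,0,-0.22,0,0,0,0.3,0,0,-0.22,0,0,0,0.3]'
python3 - <<'E'
from h import *
goal(.571,.0244,.134)
s=bot.camera('side');u=proj(s,bot.get_obs()['eef_pos'])[0];print(u)
save(s,'pics/s3.png',int(u[0])-50,int(u[1])-40,100,80,6)
E
```

```text
clock: 11.48
eef_pos: [0.5533, -0.1986, 0.1313]
tool_rot: [0.691, 0.723, -0.001, -0.001]
ft_force: [-0.1, 0.0, -1.2]
grip_width: 0.0403
grasp_force: 60.6
now 11.4833 [ 0.5533 -0.1986  0.1313] w 0.0403 F [-0.1292  0.049  -1.2101] -> [ 0.444   0.0553 -0.005 ] turn [-0.0009 -0.0004 -0.0004]
[263.2419 212.5901]
```

View pics/s3.png

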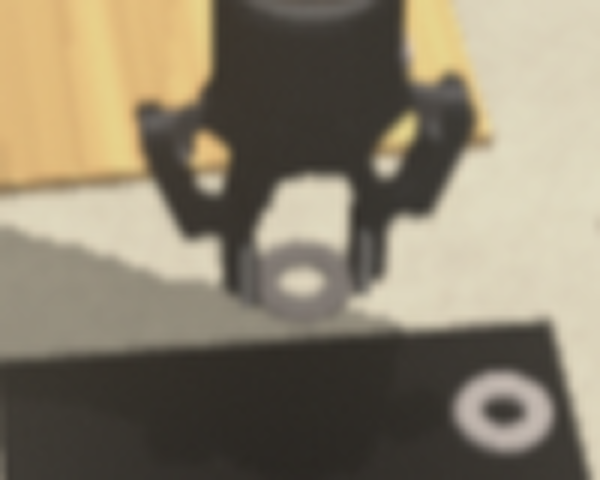

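Run:
```python
from h import *
s=bot.camera('side');P=s['pixels'].astype(int)
hsv=cv2.cvtColor(s['pixels'],cv2.COLOR_RGB2HSV)
hole=np.zeros((384,512),bool); hole[214:224,256:270]=P[214:224,256:270].mean(2)>135
for ce,st,_ in comps(hole,5): print('hole',ce,st,plane(s,ce,.1113))
for r in range(208,228): print(r,P[r,252:276].mean(1).astype(int))
```

```text
hole [262.8571 218.5952] [259 216   9   6  42] [[ 0.5525 -0.1996]]
208 [ 50  50  52  74 130 185 202 205 205 205 205 206 207 208 208 208 209 206
 181 106  54  50  51  52]
209 [ 51  51  59  96 154 195 205 205 205 205 205 206 208 209 209 209 209 205
 180 106  56  56  56  52]
210 [ 51  51  66 118 177 202 206 206 206 204 203 205 207 208 210 210 210 205
 179 106  62  72  68  57]
211 [ 51  53  71 127 187 205 204 202 198 190 186 191 193 195 202 205 206 204
 178 106  66  84  82  65]
212 [ 53  60  79 123 178 195 186 179 170 159 154 157 160 164 172 181 192 197
 175 104  67  87  89  70]
213 [ 58  74  89 115 158 170 156 146 138 132 130 131 130 132 136 146 163 175
 157  94  66  87  90  71]
214 [ 63  82  93 102 131 141 132 127 124 123 123 123 122 122 122 126 136 143
 128  80  65  87  91  72]
215 [ 64  84  94  92 110 124 124 122 121 123 124 126 124 120 119 122 123 124
 110  74  66  87  91  73]
216 [ 64  85  93  89 105 118 121 121 128 140 146 152 148 134 121 119 120 120
 108  78  69  87  91  74]
217 [ 64  84  93  89 103 118 122 131 155 175 181 185 184 169 146 123 120 120
 110  85  74  92  94  83]
218
[... 326 characters left out ...]
  98 115 120 125 132 142 150 155 150 145 132 123 121 121
 128 146 158 168 185 205]
222 [122 109 101  93  98 110 117 121 122 124 127 129 128 126 122 120 120 119
 137 169 188 195 202 208]
223 [130 124 120 116 115 113 113 115 118 121 122 123 122 122 120 118 116 121
 139 164 174 182 197 203]
224 [135 134 134 133 130 124 118 114 115 117 118 117 118 118 119 118 118 127
 137 144 148 156 172 179]
225 [137 136 138 136 135 133 128 124 123 120 118 117 117 121 125 127 128 133
 136 137 138 141 145 147]
226 [137 135 137 137 136 134 134 134 131 127 125 123 122 125 129 131 130 131
 130 130 130 130 129 124]
227 [131 130 130 131 131 129 129 129 125 118 116 114 110 110 111 110 107 105
 105 103 103 102  99  93]
```

Washer centre measures within 1 mm of the TCP. I'll carry it to the bolt and start down.

```bash
python3 -m pendant '[0.07,0.009,0,0,0,0,0.3,0.14,0.018,0,0,0,0,0.3,0.21,0.027,0,0,0,0,0.3,0.28,0.036,0,0,0,0,0.3,0.35,0.045,0,0,0,0,0.3,0.42,0.054,0,0,0,0,0.3,0.444,0.054,0,0,0,0,0.3,0.444,0.054,0,0,0,0,0.3,0.444,0.054,0,0,0,0,0.3,0.444,0.054,0,0,0,0,0.3]'
python3 -m pendant '[0,0,0.01,0,0,0,0.3,0,0,0.02,0,0,0,0.3,0,0,0.03,0,0,0,0.3,0,0,0.04,0,0,0,0.3,0,0,0.05,0,0,0,0.3,0,0,0.06,0,0,0,0.3,0,0,0.065,0,0,0,0.3,0,0,0.065,0,0,0,0.3,0,0,0.065,0,0,0,0.3,0,0,0.065,0,0,0,0.3]'
python3 - <<'E'
from h import *
goal(.571,.0245,.0705)
E
```

```text
clock: 12.42
eef_pos: [0.5711, 0.023, 0.1324]
tool_rot: [0.691, 0.722, -0.001, -0.0]
ft_force: [-0.6, -0.2, -1.3]
grip_width: 0.0407
grasp_force: 60.6
clock: 13.25
eef_pos: [0.5717, 0.0241, 0.1007]
tool_rot: [0.691, 0.723, 0.0, 0.0]
ft_force: [0.7, 0.2, -0.8]
grip_width: 0.0404
grasp_force: 60.6
now 13.25 [0.5717 0.0241 0.1007] w 0.0404 F [ 0.6891  0.1524 -0.815 ] -> [ 0.0009 -0.0013  0.0603] turn [ 0.0002 -0.     -0.0003]
```

```bash
python3 -m pendant '[0,0,0.015,0,0,0,0.3,0,0,0.03,0,0,0,0.3,0,0,0.045,0,0,0,0.3,0,0,0.054,0,0,0,0.3,0,0,0.058,0,0,0,0.3,0,0,0.058,0,0,0,0.3,0,0,0.058,0,0,0,0.3,0,0,0.058,0,0,0,0.4,0,0,0.058,0,0,0,0.7,0,0,0.058,0,0,0,0.7]'
python3 -m pendant '[0,0,0,0,0,0,0.7,0,0,-0.04,0,0,0,0.7,0,0,-0.08,0,0,0,0.7,0,0,-0.12,0,0,0,0.7,-0.07,0.02,-0.14,0,0,0,0.7,-0.14,0.04,-0.14,0,0,0,0.7,-0.21,0.06,-0.14,0,0,0,0.7,-0.28,0.08,-0.14,0,0,0,0.7,-0.28,0.08,-0.14,0,0,0,0.7,-0.28,0.08,-0.14,0,0,0,0.7]'
python3 - <<'E'
from h import *
t=bot.camera('top');s=bot.camera('side')
for c,r in((t,(slice(148,200),slice(284,325))),(s,(slice(225,262),slice(240,312)))):
    P=c['pixels'].mean(2);m=np.zeros(P.shape,bool);m[r]=P[r]>62
    for ce,st,_ in comps(m,60): print(ce,st,plane(c,ce,.005))
goal(.648,-.1845,.07)
a=np.hstack([cv2.resize(c['pixels'][y:y+75,x:x+60,::-1],None,fx=6.6,fy=6.6,interpolation=2) for c,x,y in((t,205,150),(s,270,200))]);cv2.imwrite('pics/b3.png',a)
E
```

```text
clock: 14.08
eef_pos: [0.5719, 0.024, 0.0719]
tool_rot: [0.691, 0.723, 0.0, 0.0]
ft_force: [0.2, 0.1, 0.3]
grip_width: 0.0593
grasp_force: 0.0
clock: 14.92
eef_pos: [0.6179, -0.1163, 0.1413]
tool_rot: [0.693, 0.721, 0.0, 0.0]
ft_force: [-0.7, 0.1, -0.7]
grip_width: 0.0598
grasp_force: 0.0
[298.5505 172.6617] [ 284  148   41   52 1546] [[ 0.6108 -0.1789]]
[286.5643 233.7163] [240 225  72  33 638] [[ 0.6235 -0.1594]]
now 15.0167 [ 0.6173 -0.1139  0.1412] w 0.06 F [-0.349  -0.0741  0.9426] -> [-0.1439  0.0552  0.1423] turn [-0.0002 -0.0002 -0.0004]
```

View pics/b3.png

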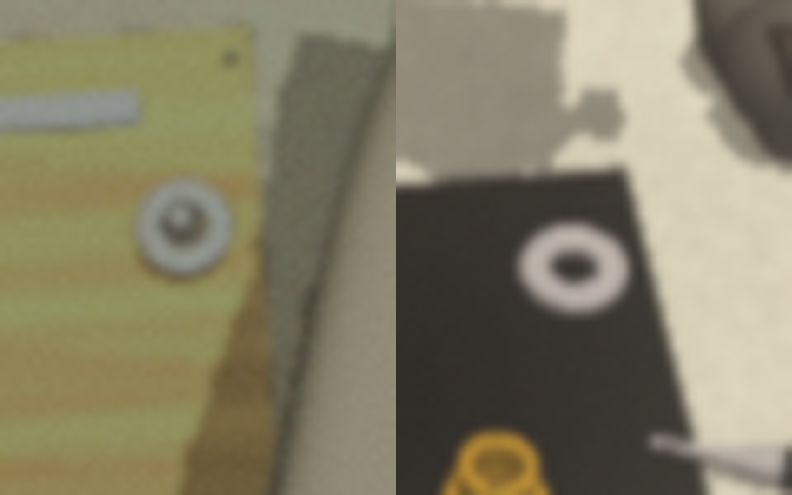

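Washer 1 lies around the bolt (crop (182,225)). Washer 2 is unmoved, at crop (575,267), or about side pixel (296.8,239.9).

```bash
python3 - <<'E'
from h import *
s=bot.camera('side');P=s['pixels'].mean(2)
m=np.zeros(P.shape,bool);m[231:250,286:308]=P[231:250,286:308]>95
for ce,st,k in comps(m,60):
    x,y,w,h,_=st; print(ce,st,plane(s,[[x+w/2-.5,y+h/2-.5]],.0035),plane(s,ce,.005))
E
python3 -m pendant '[-0.06,0.03,0.02,0,0,0,0.7,-0.12,0.054,0.06,0,0,0,0.7,-0.142,0.054,0.1,0,0,0,0.7,-0.142,0.054,0.14,0,0,0,0.7,-0.142,0.054,0.14,0,0,0,0.7,-0.142,0.054,0.14,0,0,0,0.7,-0.142,0.054,0.14,0,0,0,0.7,-0.142,0.054,0.14,0,0,0,0.7,-0.142,0.054,0.14,0,0,0,0.7,-0.142,0.054,0.14,0,0,0,0.7]'
python3 -c "
from h import *
goal(.648,-.1845,.0235)"
```

```text
[296.4303 240.2303] [288 234  17  14 165] [[ 0.6453 -0.1851]] [[ 0.6463 -0.1856]]
clock: 15.9
eef_pos: [0.6487, -0.1834, 0.0732]
tool_rot: [0.691, 0.723, 0.001, 0.001]
ft_force: [-1.0, 0.0, 0.9]
grip_width: 0.0596
grasp_force: 0.0
now 15.9 [ 0.6487 -0.1834  0.0732] w 0.0596 F [-0.985   0.0103  0.855 ] -> [-0.002  -0.0017  0.0993] turn [ 0.0008  0.0003 -0.0001]
```

```bash
python3 -m pendant '[-0.003,-0.003,0.03,0,0,0,0.7,-0.003,-0.003,0.06,0,0,0,0.7,-0.003,-0.003,0.08,0,0,0,0.7,-0.003,-0.003,0.09,0,0,0,0.7,-0.003,-0.003,0.095,0,0,0,0.7,-0.003,-0.003,0.095,0,0,0,0.65,-0.003,-0.003,0.095,0,0,0,0.6,-0.003,-0.003,0.095,0,0,0,0.57,-0.003,-0.003,0.095,0,0,0,0.57,-0.003,-0.003,0.095,0,0,0,0.57]'
python3 -c "
from h import *
goal(.647,-.185,.0235)"
```

```text
clock: 16.73
eef_pos: [0.6468, -0.1855, 0.0246]
tool_rot: [0.691, 0.723, 0.0, 0.001]
ft_force: [0.4, -0.3, 0.4]
grip_width: 0.0486
grasp_force: 0.0
now 16.7333 [ 0.6468 -0.1855  0.0246] w 0.0486 F [ 0.3766 -0.3122  0.4348] -> [0.001  0.0004 0.0023] turn [ 0.0004  0.0001 -0.0003]
```

```bash
python3 -m pendant '[0,0,0.002,0,0,0,0.57,0,0,0.002,0,0,0,0.57,0,0,0.002,0,0,0,0.4,0,0,0.002,0,0,0,0.3,0,0,0.002,0,0,0,0.3,0,0,0.002,0,0,0,0.3,0,0,0.002,0,0,0,0.3,0,0,0.002,0,0,0,0.3,0,0,0.002,0,0,0,0.3,0,0,0.002,0,0,0,0.3]'
python3 -m pendant '[0,0,-0.02,0,0,0,0.3,0,0,-0.06,0,0,0,0.3,0,0,-0.1,0,0,0,0.3,0,0,-0.14,0,0,0,0.3,0,0,-0.18,0,0,0,0.3,0,0,-0.22,0,0,0,0.3,0,0,-0.22,0,0,0,0.3,0,0,-0.22,0,0,0,0.3,0,0,-0.22,0,0,0,0.3,0,0,-0.22,0,0,0,0.3]'
python3 - <<'E'
from h import *
goal(.571,.0245,.134)
o=bot.get_obs()['eef_pos'];s=bot.camera('side');P=s['pixels'].mean(2)
u=proj(s,o-[0,0,.02])[0]; x,y=np.round(u).astype(int);print(u)
m=np.zeros(P.shape,bool);m[y-6:y+7,x-7:x+8]=P[y-6:y+7,x-7:x+8]>140
for ce,st,_ in comps(m,4): print('hole',ce,st,plane(s,ce,o[2]-.02),'tcp',o)
E
```

```text
clock: 17.57
eef_pos: [0.6468, -0.1855, 0.0237]
tool_rot: [0.691, 0.723, 0.0, 0.001]
ft_force: [-0.1, 1.3, 5.2]
grip_width: 0.0405
grasp_force: 60.8
clock: 18.4
eef_pos: [0.6452, -0.1851, 0.131]
tool_rot: [0.691, 0.723, -0.001, -0.002]
ft_force: [0.4, 0.3, -0.3]
grip_width: 0.0408
grasp_force: 60.6
now 18.4 [ 0.6452 -0.1851  0.131 ] w 0.0408 F [ 0.4143  0.3161 -0.3261] -> [ 0.4254 -0.1296 -0.0051] turn [-0.0011 -0.0004 -0.0003]
[298.5291 211.9803]
hole [300.2778 206.3333] [293 206  13   3  18] [[ 0.6532 -0.1651]] tcp [ 0.6452 -0.1851  0.131 ]
hole [298.0882 212.0588] [294 210   9   5  34] [[ 0.6441 -0.1853]] tcp [ 0.6452 -0.1851  0.131 ]
hole [305.6667 216.5   ] [305 215   2   4   6] [[ 0.6602 -0.2029]] tcp [ 0.6452 -0.1851  0.131 ]
```

```bash
python3 -m pendant '[0.07,-0.022,0,0,0,0,0.3,0.14,-0.044,0,0,0,0,0.3,0.21,-0.066,0,0,0,0,0.3,0.28,-0.088,0,0,0,0,0.3,0.35,-0.11,0,0,0,0,0.3,0.42,-0.13,0,0,0,0,0.3,0.4255,-0.13,0,0,0,0,0.3,0.4255,-0.13,0,0,0,0,0.3,0.4255,-0.13,0,0,0,0,0.3,0.4255,-0.13,0,0,0,0,0.3]'
python3 -m pendant '[0,0,0.01,0,0,0,0.3,0,0,0.02,0,0,0,0.3,0,0,0.03,0,0,0,0.3,0,0,0.04,0,0,0,0.3,0,0,0.05,0,0,0,0.3,0,0,0.06,0,0,0,0.3,0,0,0.065,0,0,0,0.3,0,0,0.065,0,0,0,0.3,0,0,0.065,0,0,0,0.3,0,0,0.065,0,0,0,0.3]'
python3 -c "
from h import *
goal(.571,.0245,.0775)"
```

```text
clock: 19.28
eef_pos: [0.5722, 0.0233, 0.1325]
tool_rot: [0.692, 0.722, -0.0, 0.0]
ft_force: [-0.2, -0.6, -0.9]
grip_width: 0.0407
grasp_force: 60.7
clock: 20.12
eef_pos: [0.5722, 0.0243, 0.1007]
tool_rot: [0.691, 0.723, 0.0, 0.0]
ft_force: [-0.3, 0.6, 0.1]
grip_width: 0.0406
grasp_force: 60.7
now 20.1167 [0.5722 0.0243 0.1007] w 0.0406 F [-0.2761  0.5947  0.1106] -> [ 0.0004 -0.0023  0.0464] turn [ 0.0002 -0.     -0.0003]
```

```bash
python3 -m pendant '[0,-0.001,0.015,0,0,0,0.3,0,-0.001,0.03,0,0,0,0.3,0,-0.001,0.04,0,0,0,0.3,0,-0.001,0.045,0,0,0,0.3,0,-0.001,0.045,0,0,0,0.3,0,-0.001,0.045,0,0,0,0.3,0,-0.001,0.045,0,0,0,0.3,0,-0.001,0.045,0,0,0,0.4,0,-0.001,0.045,0,0,0,0.7,0,-0.001,0.045,0,0,0,0.7]'
python3 -m pendant '[0,0,0,0,0,0,0.7,0,0,-0.04,0,0,0,0.7,0,0,-0.08,0,0,0,0.7,0,0,-0.12,0,0,0,0.7,-0.08,0,-0.14,0,0,0,0.7,-0.16,0,-0.14,0,0,0,0.7,-0.24,0.005,-0.14,0,0,0,0.7,-0.32,0.01,-0.14,0,0,0,0.7,-0.4,0.015,-0.14,0,0,0,0.7,-0.46,0.02,-0.14,0,0,0,0.7]'
python3 - <<'E'
from h import *
goal(.597,-.2957,.07)
t=bot.camera('top');s=bot.camera('side')
for c,n in((t,'top'),(s,'side')):
    hsv=cv2.cvtColor(c['pixels'],cv2.COLOR_RGB2HSV).astype(int)
    m=(hsv[:,:,1]>130)&(hsv[:,:,2]>70); r=np.zeros_like(m)
    if n=='top': r[160:195,315:352]=1
    else: r[258:290,265:305]=1
    for ce,st,_ in comps(m&r,20): print(n,ce,st,plane(c,ce,.012))
a=np.hstack([cv2.resize(c['pixels'][y:y+75,x:x+60,::-1],None,fx=6.6,fy=6.6,interpolation=2) for c,x,y in((t,205,150),(s,235,145))]);cv2.imwrite('pics/b4.png',a)
E
```

```text
clock: 20.95
eef_pos: [0.5716, 0.0242, 0.0781]
tool_rot: [0.691, 0.723, 0.0, 0.0]
ft_force: [-0.7, 0.5, 0.5]
grip_width: 0.0596
grasp_force: 0.0
clock: 21.78
eef_pos: [0.5916, -0.2083, 0.1482]
tool_rot: [0.692, 0.722, -0.0, 0.001]
ft_force: [0.2, 1.3, 0.1]
grip_width: 0.0601
grasp_force: 0.0
now 21.7833 [ 0.5916 -0.2083  0.1482] w 0.0601 F [0.2486 1.2741 0.0562] -> [-0.1748  0.0031  0.1567] turn [ 0.0002  0.0004 -0.0009]
side [284.8136 273.928 ] [277 265  17  18 236] [[ 0.5971 -0.2996]]
```

View pics/b4.png

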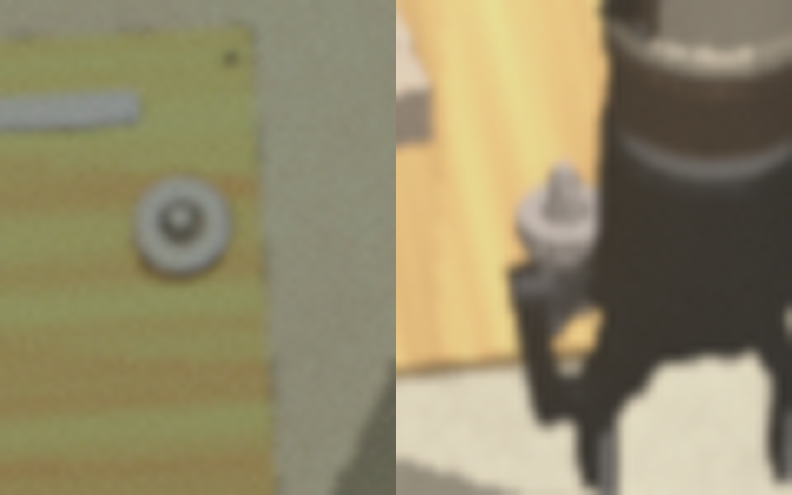

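Both washers are stacked on the bolt (top crop (180,222), side crop (558,215)). Next is the bushing.

```bash
python3 -m pendant '[-0.06,0.003,0.03,0,0,0,0.7,-0.12,0.003,0.08,0,0,0,0.7,-0.174,0.003,0.12,0,0,0,0.7,-0.174,0.003,0.16,0,0,0,0.7,-0.174,0.003,0.2,0,0,0,0.7,-0.174,0.003,0.22,0,0,0,0.7,-0.174,0.003,0.222,0,0,0,0.7,-0.174,0.003,0.222,0,0,0,0.7,-0.174,0.003,0.222,0,0,0,0.7,-0.174,0.003,0.222,0,0,0,0.7]'
python3 -c "
from h import *
goal(.597,-.2957,.033)"
```

```text
clock: 22.72
eef_pos: [0.5984, -0.2919, 0.0389]
tool_rot: [0.691, 0.723, 0.001, 0.002]
ft_force: [0.2, 0.0, -0.4]
grip_width: 0.0596
grasp_force: 0.0
now 22.7167 [ 0.5984 -0.2919  0.0389] w 0.0596 F [ 0.2294  0.0254 -0.3572] -> [-0.0074 -0.0033  0.0119] turn [ 0.0009  0.0005 -0.0001]
```

```bash
python3 -m pendant '[-0.006,-0.002,0.01,0,0,0,0.7,-0.006,-0.002,0.01,0,0,0,0.7,-0.006,-0.002,0.01,0,0,0,0.6,-0.006,-0.002,0.01,0,0,0,0.5,-0.006,-0.002,0.01,0,0,0,0.4,-0.006,-0.002,0.01,0,0,0,0.2,-0.006,-0.002,0.01,0,0,0,0.2,-0.006,-0.002,0.01,0,0,0,0.2,-0.006,-0.002,0.01,0,0,0,0.2,-0.006,-0.002,0.01,0,0,0,0.2]'
python3 -c "
from h import *
goal(.597,-.2957,.033)"
python3 -m pendant '[0,0,-0.02,0,0,0,0.2,0,0,-0.06,0,0,0,0.2,0,0,-0.1,0,0,0,0.2,0,0,-0.14,0,0,0,0.2,0,0,-0.18,0,0,0,0.2,0,0,-0.2,0,0,0,0.2,0,0,-0.2,0,0,0,0.2,0,0,-0.2,0,0,0,0.2,0,0,-0.2,0,0,0,0.2,0,0,-0.2,0,0,0,0.2]'
python3 - <<'E'
from h import *
goal(.571,.0245,.134)
o=bot.get_obs()['eef_pos'];s=bot.camera('side')
u=proj(s,o-[0,0,.02])[0]; x,y=np.round(u).astype(int)
hsv=cv2.cvtColor(s['pixels'],cv2.COLOR_RGB2HSV).astype(int)
m=(hsv[:,:,1]>130)&(hsv[:,:,2]>70); r=np.zeros_like(m); r[y-25:y+25,x-20:x+20]=1
for ce,st,_ in comps(m&r,20): print(ce,st,plane(s,ce,o[2]-.021),'tcp',o)
save(s,'pics/s5.png',x-40,y-40,80,80,6)
E
```

```text
clock: 23.55
eef_pos: [0.5965, -0.2951, 0.0325]
tool_rot: [0.691, 0.723, 0.0, 0.0]
ft_force: [-0.9, 1.3, 3.5]
grip_width: 0.0279
grasp_force: 59.4
now 23.55 [ 0.5965 -0.2951  0.0325] w 0.0279 F [-0.8976  1.3318  3.5303] -> [-0.0012  0.0009 -0.001 ] turn [ 0.0003  0.0001 -0.0003]
clock: 24.38
eef_pos: [0.5951, -0.2945, 0.1298]
tool_rot: [0.691, 0.723, -0.001, -0.002]
ft_force: [-0.6, 1.6, -1.4]
grip_width: 0.0279
grasp_force: 59.2
now 24.3833 [ 0.5951 -0.2945  0.1298] w 0.0279 F [-0.6491  1.5524 -1.3745] -> [ 0.6395 -0.0198 -0.0071] turn [-0.001  -0.0006 -0.0003]
[285.9852 248.5419] [278 239  16  19 203] [[ 0.5954 -0.3006]] tcp [ 0.5951 -0.2945  0.1298]
```

View pics/s5.png

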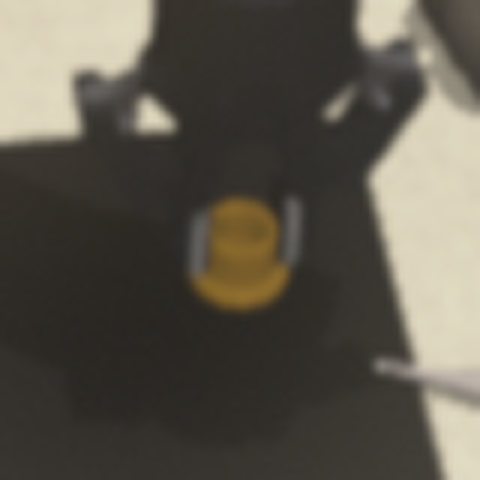

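Run:
```python
from h import *
s=bot.camera('side')
print('held front edge y+.02',plane(s,[285.9,257.6],.0973)+[0,.02],'bench',plane(s,[284.8,283.2],0)+[0,.02])
print('held top back edge -.015',plane(s,[285.9,238.7],.1233)-[0,.015])
```

```text
held front edge y+.02 [[ 0.593  -0.2983]] bench [[ 0.5947 -0.2987]]
held top back edge -.015 [[ 0.5972 -0.2979]]
```

```bash
python3 -m pendant '[0.07,0,-0.01,0,0,0,0.2,0.14,0,-0.01,0,0,0,0.2,0.22,-0.005,-0.01,0,0,0,0.2,0.3,-0.01,-0.01,0,0,0,0.2,0.38,-0.015,-0.01,0,0,0,0.2,0.46,-0.02,-0.01,0,0,0,0.2,0.54,-0.02,-0.01,0,0,0,0.2,0.61,-0.02,-0.01,0,0,0,0.2,0.6445,-0.02,-0.01,0,0,0,0.2,0.6445,-0.02,-0.01,0,0,0,0.2]'
python3 -m pendant '[0,0,0,0,0,0,0.2,0,0,0,0,0,0,0.2,0,0,0,0,0,0,0.2,0,0,0,0,0,0,0.2,0,0,0,0,0,0,0.2,0,0,0,0,0,0,0.2,0,0,0,0,0,0,0.2,0,0,0,0,0,0,0.2,0,0,0,0,0,0,0.2,0,0,0,0,0,0,0.2]'
python3 - <<'E'
from h import *
goal(.571,.0245,.0925)
o=bot.get_obs()['eef_pos'];s=bot.camera('side')
u=proj(s,o-[0,0,.02])[0]; x,y=np.round(u).astype(int)
hsv=cv2.cvtColor(s['pixels'],cv2.COLOR_RGB2HSV).astype(int)
save(s,'pics/s6.png',x-40,y-30,80,75,6)
E
```

```text
clock: 25.32
eef_pos: [0.5711, 0.0307, 0.1364]
tool_rot: [0.689, 0.725, 0.0, -0.001]
ft_force: [0.7, -1.3, -0.5]
grip_width: 0.0283
grasp_force: 59.3
clock: 26.15
eef_pos: [0.5718, 0.0264, 0.1369]
tool_rot: [0.691, 0.723, -0.0, 0.0]
ft_force: [0.1, 0.8, -1.7]
grip_width: 0.0283
grasp_force: 59.3
now 26.15 [0.5718 0.0264 0.1369] w 0.0283 F [ 0.1015  0.8245 -1.6549] -> [-0.0038 -0.0019  0.0889] turn [-0.      0.     -0.0004]
```

View pics/s6.png

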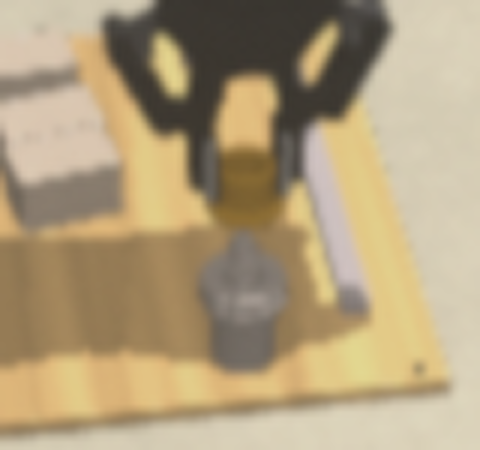

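The bushing hangs over the bolt at crop (247,190), with the bolt tip at (242,235). That is about 1 to 2 mm too far in x, so I correct it and start down.

```bash
python3 -m pendant '[0,-0.003,0,0,0,0,0.2,0,-0.003,0.01,0,0,0,0.2,0,-0.003,0.02,0,0,0,0.2,0,-0.003,0.03,0,0,0,0.2,0,-0.003,0.035,0,0,0,0.2,0,-0.003,0.04,0,0,0,0.2,0,-0.003,0.045,0,0,0,0.2,0,-0.003,0.05,0,0,0,0.2,0,-0.003,0.055,0,0,0,0.2,0,-0.003,0.055,0,0,0,0.2]'
python3 -c "
from h import *
goal(.571,.0265,.0935)"
```

```text
clock: 27.03
eef_pos: [0.57, 0.0264, 0.1088]
tool_rot: [0.691, 0.723, -0.0, -0.0]
ft_force: [-0.3, -0.4, -0.4]
grip_width: 0.0282
grasp_force: 59.3
now 27.0333 [0.57   0.0264 0.1088] w 0.0282 F [-0.3058 -0.4164 -0.4207] -> [0.0001 0.002  0.0307] turn [-0.0003  0.     -0.0003]
```

```bash
python3 -m pendant '[0,0,0.01,0,0,0,0.2,0,0,0.02,0,0,0,0.2,0,0,0.026,0,0,0,0.2,0,0,0.03,0,0,0,0.2,0,0,0.03,0,0,0,0.2,0,0,0.03,0,0,0,0.2,0,0,0.03,0,0,0,0.2,0,0,0.03,0,0,0,0.4,0,0,0.03,0,0,0,0.7,0,0,0.03,0,0,0,0.7]'
python3 -m pendant '[0,0,0,0,0,0,0.7,0,0,-0.04,0,0,0,0.7,0,0,-0.08,0,0,0,0.7,0,0,-0.12,0,0,0,0.7,0,0,-0.18,0,0,0,0.7,-0.08,0,-0.2,0,0,0,0.8,-0.16,0,-0.2,0,0,0,0.85,-0.24,0,-0.2,0,0,0,0.85,-0.32,0,-0.2,0,0,0,0.85,-0.4,0,-0.2,0,0,0,0.85]'
cat > blk.py <<'E'
from h import *
t=bot.camera('top');s=bot.camera('side')
hsv=cv2.cvtColor(t['pixels'],cv2.COLOR_RGB2HSV).astype(int);S,V=hsv[:,:,1],hsv[:,:,2]
m=np.zeros(S.shape,bool);m[150:240,140:246]=((S<75)&(V>95))[150:240,140:246]
for ce,st,k in comps(m,60):
    hu=cv2.convexHull(np.argwhere(k)[:,::-1].astype(np.int32))[:,0]
    W=plane(t,hu,.046).astype(np.float32); (cx,cy),(w,h),a=cv2.minAreaRect(W)
    if h>w: a-=90 ; w,h=h,w
    mu=cv2.moments(k.astype(np.uint8),True); 
    P=plane(t,np.argwhere(k)[:,::-1],.046); e,v=np.linalg.eigh(np.cov(P.T)); ang=np.degrees(np.arctan2(v[1,1],v[0,1])); ang=(ang+90)%180-90
    b=Rb.T@(np.array([cx,cy])-BC)-[.085,.12]
    print('world',round(cx,4),round(cy,4),'mom',P.mean(0),'size',round(w,4),round(h,4),'rect deg',round((a+90)%180-90,1),'pca',round(ang,1),'in corner frame',b)
a=np.hstack([cv2.resize(c['pixels'][y:y+100,x:x+w,::-1],None,fx=4,fy=4,interpolation=2) for c,x,y,w in((t,140,145,110),(s,200,120,85))])
import sys;cv2.imwrite('pics/%s.png'%sys.argv[1],a)
E
python3 blk.py k1; python3 -c "
from h import *
goal(.571,.0265,.0935)"
```

```text
clock: 27.87
eef_pos: [0.5706, 0.0264, 0.0948]
tool_rot: [0.691, 0.723, 0.0, 0.0]
ft_force: [-0.2, -0.2, -0.3]
grip_width: 0.0573
grasp_force: 0.0
clock: 28.7
eef_pos: [0.5792, -0.175, 0.1949]
tool_rot: [0.691, 0.723, 0.0, 0.0]
ft_force: [0.2, 0.7, -0.1]
grip_width: 0.0729
grasp_force: 0.0
world 0.5444 0.1462 mom [0.6398 0.1688] size 0.3187 0.2685 rect deg 89.4 pca -77.2 in corner frame [-0.0756 -0.1207]
world 0.6004 0.162 mom [0.617  0.1788] size 0.2409 0.0676 rect deg -86.6 pca -82.2 in corner frame [-0.0189 -0.1075]
world 0.4874 0.1683 mom [0.4873 0.1685] size 0.0752 0.0595 rect deg -77.0 pca -86.5 in corner frame [-0.1316 -0.096 ]
world 0.4741 0.2432 mom [0.4743 0.2426] size 0.057 0.0391 rect deg 5.4 pca 9.9 in corner frame [-0.1414 -0.0206]
now 28.8 [ 0.5791 -0.1794  0.1944] w 0.0726 F [ 0.4545 -0.5263 -0.6507] -> [ 0.4127 -0.0011  0.2008] turn [ 0.0003  0.0008 -0.0028]
```

View pics/k1.png

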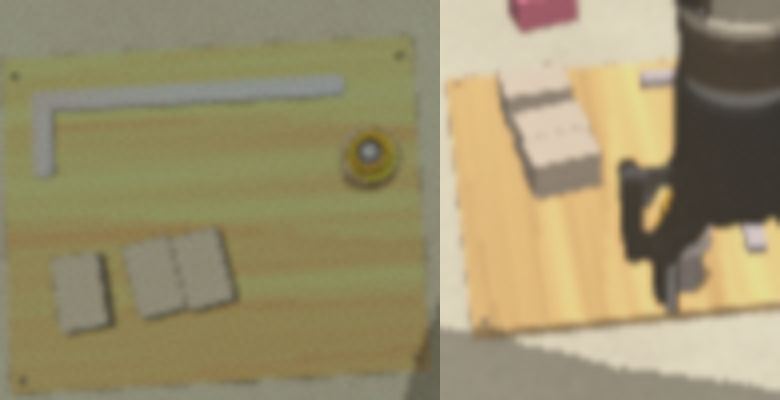

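The top view shows the bushing seated on the bolt (crop (369,155)). The right-hand block was knocked against the middle one: the pair's centres are at crop (157,276) and (204,269), skewed about 15°. The left block is at (81,292), skewed about 9°. I go for the left block first.

Run:
```python
from h import *
t=bot.camera('top')
print(plane(t,[[179.0,213.6],[190.6,211.9],[159.9,217.6]],.046))
goal(.4742,.2428,.12,np.radians(9))
```

```text
[[0.4855 0.1841]
 [0.4901 0.1495]
 [0.4743 0.2409]]
now 28.85 [ 0.5789 -0.1766  0.1943] w 0.0726 F [-0.8721  0.4631 -0.662 ] -> [ 0.8464 -0.1765  0.1483] turn [ 0.0001  0.0001 -0.0375]
```

```bash
python3 -m pendant '[0.08,-0.018,0,0,0,-0.0375,0.85,0.16,-0.036,0,0,0,-0.0375,0.85,0.24,-0.054,0,0,0,-0.0375,0.85,0.32,-0.072,0,0,0,-0.0375,0.85,0.4,-0.09,0,0,0,-0.0375,0.85,0.48,-0.108,0,0,0,-0.0375,0.85,0.56,-0.126,0,0,0,-0.0375,0.85,0.64,-0.144,0,0,0,-0.0375,0.85,0.72,-0.16,0,0,0,-0.0375,0.85,0.8,-0.1765,0,0,0,-0.0375,0.85]'
python3 -m pendant '[0,0,0.04,0,0,0,0.85,0,0,0.08,0,0,0,0.85,0,0,0.12,0,0,0,0.85,0,0,0.16,0,0,0,0.85,0,0,0.16,0,0,0,0.85,0,0,0.16,0,0,0,0.85,0,0,0.16,0,0,0,0.85,0,0,0.16,0,0,0,0.85,0,0,0.16,0,0,0,0.85,0,0,0.16,0,0,0,0.85]'
python3 -c "
from h import *
goal(.4742,.2418,.044,np.radians(9))"
```

```text
clock: 29.68
eef_pos: [0.4714, 0.2252, 0.1948]
tool_rot: [0.647, 0.763, 0.0, -0.0]
ft_force: [0.4, -0.1, 0.2]
grip_width: 0.0729
grasp_force: 0.0
clock: 30.52
eef_pos: [0.474, 0.2226, 0.1156]
tool_rot: [0.647, 0.762, 0.001, 0.0]
ft_force: [0.4, -0.1, 0.0]
grip_width: 0.0726
grasp_force: 0.0
now 30.5167 [0.474  0.2226 0.1156] w 0.0726 F [ 0.4293 -0.0737  0.0381] -> [0.0378 0.0064 0.1433] turn [ 0.0007 -0.0002  0.0016]
```

```bash
python3 -m pendant '[0.038,0.006,0,0,0,0,0.85,0.038,0.006,0.04,0,0,0,0.85,0.038,0.006,0.08,0,0,0,0.85,0.038,0.006,0.12,0,0,0,0.85,0.038,0.006,0.143,0,0,0,0.85,0.038,0.006,0.143,0,0,0,0.85,0.038,0.006,0.143,0,0,0,0.85,0.038,0.006,0.143,0,0,0,0.85,0.038,0.006,0.143,0,0,0,0.7,0.038,0.006,0.143,0,0,0,0.6]'
python3 -m pendant '[0,0,0,0,0,0,0.5,0,0,0,0,0,0,0.4,0,0,0,0,0,0,0.4,0,0,0,0,0,0,0.4,0,0,0,0,0,0,0.4,0,0,0,0,0,0,0.4,0,0,-0.03,0,0,0,0.4,0,0,-0.06,0,0,0,0.4,0,0,-0.06,0,0,0,0.4,0,0,-0.06,0,0,0,0.4]'
python3 -c "
from h import *
p=BC+Rb@np.array([.085-.031,.12-.021]);print(p)
goal(p[0],p[1],.075)"
```

```text
clock: 31.35
eef_pos: [0.4745, 0.2421, 0.0448]
tool_rot: [0.647, 0.762, 0.002, 0.001]
ft_force: [-0.4, -0.5, -0.4]
grip_width: 0.0548
grasp_force: 64.2
clock: 32.18
eef_pos: [0.4738, 0.2419, 0.0736]
tool_rot: [0.647, 0.762, 0.001, 0.0]
ft_force: [0.1, 1.0, -1.4]
grip_width: 0.0547
grasp_force: 64.4
[0.5844 0.2479]
now 32.1833 [0.4738 0.2419 0.0736] w 0.0547 F [ 0.0928  0.9832 -1.4447] -> [-0.024   0.2202 -0.0023] turn [ 0.0007 -0.0003  0.0372]
```

```bash
python3 -m pendant '[-0.006,0.05,0,0,0,0.0372,0.4,-0.012,0.1,0,0,0,0.0372,0.4,-0.018,0.16,0,0,0,0.0372,0.4,-0.024,0.2,0,0,0,0.0372,0.4,-0.024,0.22,0,0,0,0.0372,0.4,-0.024,0.22,0,0,0,0.0372,0.4,-0.024,0.22,0,0,0,0.0372,0.4,-0.024,0.22,0,0,0,0.0372,0.4,-0.024,0.22,0,0,0,0.0372,0.4,-0.024,0.22,0,0,0,0.0372,0.4]'
python3 -m pendant '[0,0,0.01,0,0,0,0.4,0,0,0.02,0,0,0,0.4,0,0,0.03,0,0,0,0.4,0,0,0.036,0,0,0,0.4,0,0,0.042,0,0,0,0.4,0,0,0.048,0,0,0,0.4,0,0,0.052,0,0,0,0.4,0,0,0.052,0,0,0,0.4,0,0,0.052,0,0,0,0.4,0,0,0.052,0,0,0,0.4]'
python3 -c "
from h import *
goal(.5844,.2479,.0455)"
```

```text
clock: 33.02
eef_pos: [0.5825, 0.2475, 0.0728]
tool_rot: [0.691, 0.723, -0.0, -0.0]
ft_force: [0.1, -0.2, -1.0]
grip_width: 0.0552
grasp_force: 64.3
clock: 33.85
eef_pos: [0.5838, 0.2475, 0.0471]
tool_rot: [0.691, 0.723, 0.0, 0.0]
ft_force: [-0.3, 0.4, -1.0]
grip_width: 0.0548
grasp_force: 64.3
now 33.85 [0.5838 0.2475 0.0471] w 0.0548 F [-0.2663  0.3587 -1.0175] -> [0.0007 0.0012 0.0032] turn [ 0.0001 -0.     -0.0001]
```

```bash
python3 -m pendant '[0,0,0.004,0,0,0,0.4,0,0,0.004,0,0,0,0.4,0,0,0.004,0,0,0,0.4,0,0,0.004,0,0,0,0.6,0,0,0.004,0,0,0,0.85,0,0,0.004,0,0,0,0.85,0,0,-0.04,0,0,0,0.85,0,0,-0.1,0,0,0,0.85,0,0,-0.15,0,0,0,0.85,0,0,-0.15,0,0,0,0.85]'
python3 -c "
from h import *
goal(.4855,.1841,.12,np.radians(14))"
```

```text
clock: 34.68
eef_pos: [0.5872, 0.249, 0.1287]
tool_rot: [0.691, 0.723, 0.005, 0.002]
ft_force: [1.6, 0.3, 0.1]
grip_width: 0.0725
grasp_force: 0.0
now 34.6833 [0.5872 0.249  0.1287] w 0.0725 F [1.5739 0.3474 0.0858] -> [-0.1205 -0.2093  0.0146] turn [ 0.0035 -0.0009 -0.0633]
```

```bash
python3 -m pendant '[-0.03,-0.05,0,0,0,-0.0633,0.85,-0.06,-0.1,0,0,0,-0.0633,0.85,-0.09,-0.15,0,0,0,-0.0633,0.85,-0.12,-0.2,0,0,0,-0.0633,0.85,-0.12,-0.208,0,0,0,-0.0633,0.85,-0.12,-0.208,0,0,0,-0.0633,0.85,-0.12,-0.208,0,0,0,-0.0633,0.85,-0.12,-0.208,0,0,0,-0.0633,0.85,-0.12,-0.208,0.02,0,0,-0.0633,0.85,-0.12,-0.208,0.04,0,0,-0.0633,0.85]'
python3 - <<'E'
from h import *
goal(.4855,.1841,.044,np.radians(14))
s=bot.camera('side');hsv=cv2.cvtColor(s['pixels'],cv2.COLOR_RGB2HSV).astype(int)
m=np.zeros((384,512),bool);m[125:185,200:300]=((hsv[:,:,1]<70)&(hsv[:,:,2]>165))[125:185,200:300]
for ce,st,k in comps(m,12):
    hu=cv2.convexHull(np.argwhere(k)[:,::-1].astype(np.int32))[:,0]
    print(ce,st,plane(s,ce,.046),cv2.minAreaRect(plane(s,hu,.046).astype(np.float32)))
E
```

```text
clock: 35.52
eef_pos: [0.484, 0.1836, 0.1017]
tool_rot: [0.615, 0.788, 0.001, 0.001]
ft_force: [0.3, -0.2, -0.1]
grip_width: 0.0727
grasp_force: 0.0
now 35.5167 [0.484  0.1836 0.1017] w 0.0727 F [ 0.2524 -0.1799 -0.1165] -> [0.0002 0.0028 0.1153] turn [ 0.0008 -0.0001  0.0001]
[202.9487 135.3932] [200 125  11  26 117] [[0.4076 0.2698]] ((0.4142440855503082, 0.26078635454177856), (0.14279790222644806, 0.03311970829963684), 89.16175079345703)
[227.087  131.5556] [217 125  20  13 207] [[0.4886 0.2838]] ((0.4868599474430084, 0.2877436876296997), (0.06985171884298325, 0.06383994966745377), 85.85210418701172)
[279.8065 146.4054] [ 243  125   57   60 1680] [[0.6527 0.183 ]] ((0.6154621839523315, 0.16194948554039001), (0.309260755777359, 0.1892826110124588), 80.04894256591797)
[229.9375 156.3906] [221 151  19  11 128] [[0.4896 0.1469]] ((0.48965975642204285, 0.14802265167236328), (0.05522163212299347, 0.038369420915842056), 13.889973640441895)
[202.119  176.7381] [200 167   6  18  84] [[0.401  0.0565]] ((0.4021235704421997, 0.0626419261097908), (0.07976438105106354, 0.014678808860480785), 89.1617660522461)
```

```bash
python3 -m pendant '[0,0.002,0.03,0,0,0,0.85,0,0.002,0.06,0,0,0,0.85,0,0.002,0.09,0,0,0,0.85,0,0.002,0.115,0,0,0,0.85,0,0.002,0.115,0,0,0,0.85,0,0.002,0.115,0,0,0,0.85,0,0.002,0.115,0,0,0,0.85,0,0.002,0.115,0,0,0,0.85,0,0.002,0.115,0,0,0,0.7,0,0.002,0.115,0,0,0,0.6]'
python3 -m pendant '[0,0,0,0,0,0,0.5,0,0,0,0,0,0,0.4,0,0,0,0,0,0,0.4,0,0,0,0,0,0,0.4,0,0,0,0,0,0,0.4,0,0,0,0,0,0,0.4,0,0,-0.03,0,0,0,0.4,0,0,-0.06,0,0,0,0.4,0,0,-0.06,0,0,0,0.4,0,0,-0.06,0,0,0,0.4]'
python3 -c "
from h import *
p=BC+Rb@np.array([.085-.031,.12-.021-.040]);print(p)
goal(p[0],p[1],.075)"
```

```text
clock: 36.4
eef_pos: [0.4845, 0.1834, 0.0458]
tool_rot: [0.616, 0.788, 0.001, 0.001]
ft_force: [-0.9, -0.1, -0.2]
grip_width: 0.0549
grasp_force: 63.9
clock: 37.23
eef_pos: [0.4839, 0.1832, 0.0748]
tool_rot: [0.616, 0.788, 0.001, 0.0]
ft_force: [-0.6, -1.0, -1.0]
grip_width: 0.055
grasp_force: 64.1
[0.5862 0.2079]
now 37.2333 [0.4839 0.1832 0.0748] w 0.055 F [-0.5959 -1.0394 -0.9992] -> [-0.0017  0.2105 -0.    ] turn [ 0.0005 -0.0001  0.0633]
```

```bash
python3 -m pendant '[-0.006,0.05,0,0,0,0.0633,0.4,-0.006,0.1,0,0,0,0.0633,0.4,-0.006,0.16,0,0,0,0.0633,0.4,-0.006,0.2,0,0,0,0.0633,0.4,-0.006,0.21,0,0,0,0.0633,0.4,-0.006,0.21,0,0,0,0.0633,0.4,-0.006,0.21,0,0,0,0.0633,0.4,-0.006,0.21,0,0,0,0.0633,0.4,-0.006,0.21,0,0,0,0.0633,0.4,-0.006,0.21,0,0,0,0.0633,0.4]'
python3 -m pendant '[0,0,0.01,0,0,0,0.4,0,0,0.02,0,0,0,0.4,0,0,0.03,0,0,0,0.4,0,0,0.036,0,0,0,0.4,0,0,0.042,0,0,0,0.4,0,0,0.048,0,0,0,0.4,0,0,0.053,0,0,0,0.4,0,0,0.053,0,0,0,0.4,0,0,0.053,0,0,0,0.4,0,0,0.053,0,0,0,0.4]'
python3 -c "
from h import *
goal(.5862,.2059,.0465)"
```

```text
clock: 38.07
eef_pos: [0.585, 0.2053, 0.0745]
tool_rot: [0.691, 0.723, -0.0, -0.0]
ft_force: [-0.1, 0.2, 0.4]
grip_width: 0.0547
grasp_force: 64.0
clock: 38.9
eef_pos: [0.5862, 0.2056, 0.0481]
tool_rot: [0.691, 0.723, 0.0, 0.0]
ft_force: [-0.2, -0.5, -0.7]
grip_width: 0.0551
grasp_force: 64.0
now 38.9 [0.5862 0.2056 0.0481] w 0.0551 F [-0.2345 -0.4936 -0.6777] -> [ 0.0006 -0.0001  0.0032] turn [ 0.0001 -0.     -0.    ]
```

```bash
python3 -m pendant '[0,0,0.004,0,0,0,0.4,0,0,0.004,0,0,0,0.4,0,0,0.004,0,0,0,0.4,0,0,0.004,0,0,0,0.6,0,0,0.004,0,0,0,0.85,0,0,0.004,0,0,0,0.85,0,0,-0.04,0,0,0,0.85,0,0,-0.1,0,0,0,0.85,0,0,-0.15,0,0,0,0.85,0,0,-0.15,0,0,0,0.85]'
python3 -c "
from h import *
goal(.4898,.1485,.12,np.radians(14))"
```

```text
clock: 39.73
eef_pos: [0.5897, 0.2068, 0.1295]
tool_rot: [0.691, 0.723, 0.005, 0.003]
ft_force: [1.1, 0.3, 0.6]
grip_width: 0.0724
grasp_force: 0.0
now 39.7333 [0.5897 0.2068 0.1295] w 0.0724 F [1.1357 0.2694 0.5537] -> [-0.1075 -0.2052  0.0165] turn [ 0.0036 -0.0007 -0.0633]
```

```bash
python3 -m pendant '[-0.03,-0.05,0,0,0,-0.0633,0.85,-0.06,-0.1,0,0,0,-0.0633,0.85,-0.09,-0.15,0,0,0,-0.0633,0.85,-0.107,-0.2,0,0,0,-0.0633,0.85,-0.107,-0.203,0,0,0,-0.0633,0.85,-0.107,-0.203,0,0,0,-0.0633,0.85,-0.107,-0.203,0,0,0,-0.0633,0.85,-0.107,-0.203,0,0,0,-0.0633,0.85,-0.107,-0.203,0.02,0,0,-0.0633,0.85,-0.107,-0.203,0.04,0,0,-0.0633,0.85]'
python3 - <<'E'
from h import *
goal(.4898,.1485,.045,np.radians(14))
s=bot.camera('side');hsv=cv2.cvtColor(s['pixels'],cv2.COLOR_RGB2HSV).astype(int)
m=np.zeros((384,512),bool);m[125:185,210:300]=((hsv[:,:,1]<70)&(hsv[:,:,2]>165))[125:185,210:300]
for ce,st,k in comps(m,12,400):
    hu=cv2.convexHull(np.argwhere(k)[:,::-1].astype(np.int32))[:,0]
    print(ce,st,plane(s,ce,.046),cv2.minAreaRect(plane(s,hu,.046).astype(np.float32)))
E
```

```text
clock: 40.57
eef_pos: [0.4886, 0.1481, 0.1026]
tool_rot: [0.616, 0.788, 0.001, 0.001]
ft_force: [-0.4, 0.5, -0.6]
grip_width: 0.0728
grasp_force: 0.0
now 40.5667 [0.4886 0.1481 0.1026] w 0.0728 F [-0.4433  0.4532 -0.57  ] -> [0.0002 0.0023 0.1153] turn [ 0.0008 -0.      0.0001]
[212.9333 128.4667] [212 125   3   8  15] [[0.442 0.307]] ((0.4422118663787842, 0.3069690465927124), (0.041413240134716034, 0.006766799371689558), 87.87732696533203)
[230.1667 133.8021] [220 130  19   8  96] [[0.4981 0.2697]] ((0.49385249614715576, 0.27175357937812805), (0.062508225440979, 0.03567910194396973), 3.105992078781128)
```

```bash
python3 -m pendant '[0,0.002,0.03,0,0,0,0.85,0,0.002,0.06,0,0,0,0.85,0,0.002,0.09,0,0,0,0.85,0,0.002,0.115,0,0,0,0.85,0,0.002,0.115,0,0,0,0.85,0,0.002,0.115,0,0,0,0.85,0,0.002,0.115,0,0,0,0.85,0,0.002,0.115,0,0,0,0.85,0,0.002,0.115,0,0,0,0.7,0,0.002,0.115,0,0,0,0.6]'
python3 -m pendant '[0,0,0,0,0,0,0.5,0,0,0,0,0,0,0.4,0,0,0,0,0,0,0.4,0,0,0,0,0,0,0.4,0,0,0,0,0,0,0.4,0,0,0,0,0,0,0.4,0,0,-0.03,0,0,0,0.4,0,0,-0.06,0,0,0,0.4,0,0,-0.06,0,0,0,0.4,0,0,-0.06,0,0,0,0.4]'
python3 -c "
from h import *
p=BC+Rb@np.array([.085-.031,.12-.021-.084]);print(p)
goal(p[0],p[1],.075)"
```

```text
clock: 41.45
eef_pos: [0.4892, 0.148, 0.047]
tool_rot: [0.616, 0.788, 0.001, 0.001]
ft_force: [-1.1, -0.7, -0.2]
grip_width: 0.0555
grasp_force: 61.9
clock: 42.28
eef_pos: [0.4888, 0.148, 0.0762]
tool_rot: [0.616, 0.788, 0.001, 0.001]
ft_force: [-0.0, 0.1, -2.0]
grip_width: 0.0552
grasp_force: 62.8
[0.5883 0.164 ]
now 42.2833 [0.4888 0.148  0.0762] w 0.0552 F [-0.0488  0.1206 -1.9724] -> [-0.0171  0.2007  0.0028] turn [ 0.0008 -0.0001  0.0633]
```

```bash
python3 -m pendant '[-0.008,0.05,0,0,0,0.0633,0.4,-0.012,0.1,0,0,0,0.0633,0.4,-0.017,0.16,0,0,0,0.0633,0.4,-0.017,0.19,0,0,0,0.0633,0.4,-0.017,0.2,0,0,0,0.0633,0.4,-0.017,0.2,0,0,0,0.0633,0.4,-0.017,0.2,0,0,0,0.0633,0.4,-0.017,0.2,0,0,0,0.0633,0.4,-0.017,0.2,0,0,0,0.0633,0.4,-0.017,0.2,0,0,0,0.0633,0.4]'
python3 -m pendant '[0,0,0.01,0,0,0,0.4,0,0,0.02,0,0,0,0.4,0,0,0.03,0,0,0,0.4,0,0,0.036,0,0,0,0.4,0,0,0.042,0,0,0,0.4,0,0,0.048,0,0,0,0.4,0,0,0.054,0,0,0,0.4,0,0,0.054,0,0,0,0.4,0,0,0.054,0,0,0,0.4,0,0,0.054,0,0,0,0.4]'
python3 -c "
from h import *
goal(.5883,.164,.048)"
python3 -m pendant '[0,0,0.004,0,0,0,0.4,0,0,0.004,0,0,0,0.4,0,0,0.004,0,0,0,0.4,0,0,0.004,0,0,0,0.6,0,0,0.004,0,0,0,0.85,0,0,0.004,0,0,0,0.85,0,0,-0.04,0,0,0,0.85,0,0,-0.1,0,0,0,0.85,0,0,-0.15,0,0,0,0.6,-0.05,0,-0.18,0,0,0,0.4]'
python3 -m pendant '[-0.08,0,0,0,0,0,0.4,-0.16,0,0,0,0,0,0.2,-0.24,0,0,0,0,0,0,-0.32,0,0,0,0,0,0,-0.4,0,0,0,0,0,0,-0.48,0,0,0,0,0,0,-0.54,0,0,0,0,0,0,-0.6,0,0,0,0,0,0,-0.66,0,0,0,0,0,0,-0.68,0,0,0,0,0,0]'
python3 - <<'E'
from h import *
goal(.5883,.1,.05)
t=bot.camera('top');s=bot.camera('side')
hsv=cv2.cvtColor(t['pixels'],cv2.COLOR_RGB2HSV).astype(int);S,V=hsv[:,:,1],hsv[:,:,2]
for r in range(166,200,3): print(r,*['%d/%d'%(S[r,c],V[r,c]) for c in range(150,206,2)])
a=np.hstack([cv2.resize(c['pixels'][y:y+85,x:x+90,::-1],None,fx=4.4,fy=4.4,interpolation=2) for c,x,y in((t,145,150),(s,205,125))]);cv2.imwrite('pics/k2.png',a)
E
```

```text
clock: 43.12
eef_pos: [0.5862, 0.1635, 0.0755]
tool_rot: [0.691, 0.723, -0.0, -0.0]
ft_force: [-0.0, -0.5, -1.2]
grip_width: 0.0552
grasp_force: 62.8
clock: 43.95
eef_pos: [0.5873, 0.1637, 0.0485]
tool_rot: [0.691, 0.723, 0.0, 0.0]
ft_force: [-0.7, 0.1, -0.9]
grip_width: 0.0555
grasp_force: 62.8
now 43.95 [0.5873 0.1637 0.0485] w 0.0555 F [-0.6616  0.0596 -0.9411] -> [0.0005 0.002  0.0011] turn [ 0.0001 -0.     -0.0001]
clock: 44.78
eef_pos: [0.5895, 0.1423, 0.1414]
tool_rot: [0.689, 0.725, 0.003, 0.0]
ft_force: [1.1, 0.4, 0.1]
grip_width: 0.0497
grasp_force: 0.0
clock: 45.62
eef_pos: [0.6033, -0.2054, 0.1381]
tool_rot: [0.692, 0.721, -0.001, 0.001]
ft_force: [-0.1, 1.0, -1.0]
grip_width: 0.0001
grasp_force: 0.0
now 45.6167 [ 0.6033 -0.2054  0.1381] w 0.0001 F [-0.0621  0.9965 -1.0128] -> [ 0.6118 -0.005   0.1753] turn [-0.      0.0005 -0.0015]
166 95/142 93/140 90/139 86/140 81/141 81/141 81/139 74/142 67/141 66/139 58/141 54/141 51/141 47/142 39/144 34/143 32/142 28/144 25/142 23/143 22/141 21/143 19/144 18/144 14/144 12/144 11/144 11/144
169 17/138 18/141 16/142 16/140 14/141 14/1
[... 1463 characters left out ...]
4 89/132 83/123 90/116 93/115 92/117 89/117 95/123 95/139 93/140 97/140 96/141 93/142 99/142
193 88/142 90/141 87/138 89/135 93/143 90/141 92/142 89/140 90/141 96/141 92/142 94/141 93/142 95/140 95/142 99/142 98/141 97/140 101/142 97/142 97/142 101/141 98/143 101/139 102/142 103/141 99/141 100/140
196 95/140 92/141 93/142 90/141 92/141 95/139 92/141 92/141 95/140 95/140 90/141 90/142 93/140 87/141 90/142 95/142 89/141 90/141 85/141 97/140 90/141 88/142 92/141 89/140 94/141 92/141 92/141 95/142
199 97/139 95/140 97/140 97/140 100/140 101/141 99/141 95/142 96/141 95/140 96/141 93/142 95/140 98/140 93/140 89/141 92/141 92/141 89/140 92/138 92/141 90/142 92/142 92/142 93/140 96/141 95/140 92/142
```

View pics/k2.png

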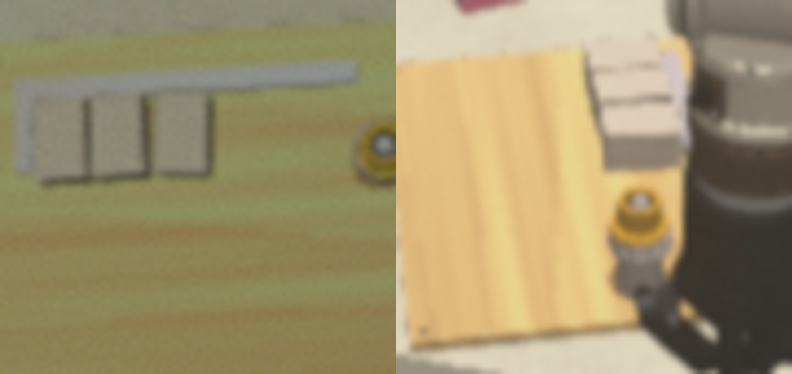

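The row stands in the corner: block tops at crop (60,140), (117,135) and (182,133). There is about 1 mm between the first two and 4 mm before the third, and the bushing sits on the bolt. I'll close the gaps by pushing with shut fingers.

Run:
```python
from h import *
p=BC+Rb@np.array([.085-.030,.12-.160]);print(p)
goal(p[0],p[1],.14)
```

```text
[0.5918 0.1091]
now 45.7167 [ 0.6033 -0.203   0.138 ] w -0.0004 F [ 0.1966  0.6673 -0.0538] -> [ 0.6246  0.003  -0.0039] turn [-0.0001 -0.0001 -0.0012]
```

```bash
python3 -m pendant '[0.08,0.003,-0.01,0,0,0,0,0.16,0.003,-0.01,0,0,0,0,0.24,0.003,-0.01,0,0,0,0,0.32,0.003,-0.01,0,0,0,0,0.4,0.003,-0.01,0,0,0,0,0.48,0.003,-0.01,0,0,0,0,0.55,0.003,-0.01,0,0,0,0,0.6,0.003,-0.01,0,0,0,0,0.62,0.003,-0.01,0,0,0,0,0.62,0.003,-0.01,0,0,0,0]'
python3 -m pendant '[0,0,0,0,0,0,0,0,0,0.04,0,0,0,0,0,0,0.08,0,0,0,0,0,0,0.12,0,0,0,0,0,0,0.16,0,0,0,0,0,0,0.19,0,0,0,0,0,0,0.2,0,0,0,0,0,0,0.2,0,0,0,0,0,0,0.2,0,0,0,0,0,0,0.2,0,0,0,0]'
python3 -c "
from h import *
p=BC+Rb@np.array([.085-.030,.12-.120]);goal(p[0],p[1],.041)"
```

```text
clock: 46.55
eef_pos: [0.59, 0.113, 0.1434]
tool_rot: [0.689, 0.725, 0.0, -0.0]
ft_force: [0.3, 0.5, 0.1]
grip_width: 0.0001
grasp_force: 0.0
clock: 47.38
eef_pos: [0.5922, 0.1083, 0.0448]
tool_rot: [0.691, 0.723, 0.001, 0.001]
ft_force: [0.3, 0.2, 0.1]
grip_width: -0.0004
grasp_force: 0.0
now 47.3833 [0.5922 0.1083 0.0448] w -0.0004 F [0.3399 0.1642 0.0709] -> [ 0.0815 -0.001   0.0075] turn [ 0.0007 -0.0001 -0.0004]
```

```bash
python3 -m pendant '[0,0,0.006,0,0,0,0,0.008,0,0.006,0,0,0,0,0.016,0,0.006,0,0,0,0,0.024,0,0.006,0,0,0,0,0.032,0,0.006,0,0,0,0,0.04,0,0.006,0,0,0,0,0.048,0,0.006,0,0,0,0,0.056,0,0.006,0,0,0,0,0.064,0,0.006,0,0,0,0,0.068,0,0.006,0,0,0,0]'
python3 -m pendant '[0,0,0,0,0,0,0,0.001,0,0,0,0,0,0,0.002,0,0,0,0,0,0,0.003,0,0,0,0,0,0,0.004,0,0,0,0,0,0,0.005,0,0,0,0,0,0,0.006,0,0,0,0,0,0,0.007,0,0,0,0,0,0,0.008,0,0,0,0,0,0,0.008,0,0,0,0,0,0]'
python3 -c "
from h import *
p=BC+Rb@np.array([.085-.030,.12-.120]);goal(p[0],p[1],.041)"
```

```text
clock: 48.22
eef_pos: [0.5896, 0.1433, 0.0404]
tool_rot: [0.691, 0.723, -0.0, 0.0]
ft_force: [0.2, -0.9, -0.3]
grip_width: 0.0002
grasp_force: 0.4
clock: 49.05
eef_pos: [0.5894, 0.1467, 0.0404]
tool_rot: [0.691, 0.723, -0.0, 0.0]
ft_force: [0.3, -0.4, 0.1]
grip_width: 0.0003
grasp_force: 0.5
now 49.05 [0.5894 0.1467 0.0404] w 0.0003 F [ 0.3196 -0.4071  0.1137] -> [ 0.0045  0.0014 -0.0012] turn [-0.      0.     -0.0001]
```

```bash
for i in 1; do python3 -m pendant '[0.001,0,0,0,0,0,0,0.002,0,0,0,0,0,0,0.003,0,0,0,0,0,0,0.004,0,0,0,0,0,0,0.005,0,0,0,0,0,0,0.005,0,0,0,0,0,0,0.005,0,0,0,0,0,0,0.005,0,0,0,0,0,0,0.005,0,0,0,0,0,0,0.005,0,0,0,0,0,0]'; done
python3 -m pendant '[0.001,0,0,0,0,0,0,0.002,0,0,0,0,0,0,0.003,0,0,0,0,0,0,0.004,0,0,0,0,0,0,0.004,0,0,0,0,0,0,0.004,0,0,0,0,0,0,0.004,0,0,0,0,0,0,0.004,0,0,0,0,0,0,0.004,0,0,0,0,0,0,0.004,0,0,0,0,0,0]'
python3 - <<'E'
from h import *
p=BC+Rb@np.array([.085-.030,.12-.120]);goal(p[0],p[1],.041)
E
```

```text
clock: 49.88
eef_pos: [0.5893, 0.1493, 0.0404]
tool_rot: [0.691, 0.723, -0.0, -0.0]
ft_force: [-0.2, -0.5, -0.8]
grip_width: 0.0001
grasp_force: 0.7
clock: 50.72
eef_pos: [0.5892, 0.1514, 0.0405]
tool_rot: [0.691, 0.723, 0.0, -0.0]
ft_force: [-0.8, -1.0, 0.1]
grip_width: 0.0002
grasp_force: 0.2
now 50.7167 [0.5892 0.1514 0.0405] w 0.0002 F [-0.7875 -0.9734  0.088 ] -> [-0.0049  0.0012 -0.0009] turn [ 0.     -0.0001  0.    ]
```

```bash
python3 -m pendant '[0.001,0,0,0,0,0,0,0.002,0,0,0,0,0,0,0.003,0,0,0,0,0,0,0.004,0,0,0,0,0,0,0.004,0,0,0,0,0,0,0.004,0,0,0,0,0,0,0.004,0,0,0,0,0,0,0.004,0,0,0,0,0,0,0.004,0,0,0,0,0,0,0.004,0,0,0,0,0,0]'
python3 -m pendant '[0.001,0,0,0,0,0,0,0.002,0,0,0,0,0,0,0.003,0,0,0,0,0,0,0.003,0,0,0,0,0,0,0.003,0,0,0,0,0,0,0.003,0,0,0,0,0,0,0.003,0,0,0,0,0,0,0.003,0,0,0,0,0,0,0.003,0,0,0,0,0,0,0.003,0,0,0,0,0,0]'
python3 - <<'E'
from h import *
t=bot.camera('top');V=cv2.cvtColor(t['pixels'],cv2.COLOR_RGB2HSV)[:,:,2]
print([V[176:187,c].mean().astype(int) for c in range(148,200)])
E
```

```text
clock: 51.55
eef_pos: [0.5893, 0.1522, 0.0405]
tool_rot: [0.691, 0.723, -0.001, 0.001]
ft_force: [-0.1, -5.5, 1.4]
grip_width: 0.0001
grasp_force: 2.6
clock: 52.38
eef_pos: [0.5892, 0.1523, 0.0406]
tool_rot: [0.692, 0.722, -0.002, 0.002]
ft_force: [-0.6, -8.1, 1.9]
grip_width: -0.0001
grasp_force: 4.4
[np.int64(131), np.int64(134), np.int64(136), np.int64(136), np.int64(137), np.int64(138), np.int64(138), np.int64(138), np.int64(138), np.int64(139), np.int64(138), np.int64(139), np.int64(139), np.int64(138), np.int64(139), np.int64(139), np.int64(139), np.int64(139), np.int64(139), np.int64(139), np.int64(139), np.int64(139), np.int64(139), np.int64(139), np.int64(140), np.int64(139), np.int64(138), np.int64(139), np.int64(138), np.int64(139), np.int64(138), np.int64(138), np.int64(137), np.int64(137), np.int64(135), np.int64(135), np.int64(132), np.int64(129), np.int64(125), np.int64(118), np.int64(109), np.int64(100), np.int64(88), np.int64(75), np.int64(61), np.int64(55), np.int64(65), np.int64(78), np.int64(92), np.int64(105), np.int64(119), np.int64(134)]
```

```bash
python3 -m pendant '[-0.02,0,0,0,0,0,0,-0.04,0,0,0,0,0,0,-0.04,0,-0.06,0,0,0,0,-0.04,0,-0.12,0,0,0,0,-0.04,-0.05,-0.12,0,0,0,0,-0.02,-0.1,-0.12,0,0,0,0,0.05,-0.15,-0.12,0,0,0,0,0.1,-0.15,-0.12,0,0,0,0,0.1,-0.15,-0.12,0,0,0,0,0.1,-0.15,-0.12,0,0,0,0]'
python3 - <<'E'
from h import *
for y in(-.018,-.054,-.09):
    p=BC+Rb@np.array([.085-.1,.12+y]);goal(p[0],p[1],.041)
E
```

```text
clock: 53.27
eef_pos: [0.5118, 0.2026, 0.1008]
tool_rot: [0.69, 0.724, 0.001, -0.0]
ft_force: [0.2, -1.1, -0.6]
grip_width: 0.0002
grasp_force: 0.0
now 53.2667 [0.5118 0.2026 0.1008] w 0.0002 F [ 0.2452 -1.1367 -0.6335] -> [0.0897 0.0114 0.1197] turn [ 0.0003 -0.0004  0.0008]
now 53.2667 [0.5118 0.2026 0.1008] w 0.0002 F [ 0.2452 -1.1367 -0.6335] -> [0.0177 0.0112 0.1196] turn [ 0.0003 -0.0004  0.0008]
now 53.2667 [0.5118 0.2026 0.1008] w 0.0002 F [ 0.2452 -1.1367 -0.6335] -> [-0.0543  0.011   0.1196] turn [ 0.0003 -0.0004  0.0008]
```

```bash
python3 -m pendant '[0.018,0.01,0,0,0,0,0,0.018,0.01,0.04,0,0,0,0,0.018,0.01,0.08,0,0,0,0,0.018,0.01,0.12,0,0,0,0,0.018,0.01,0.12,0,0,0,0,0.018,0.02,0.12,0,0,0,0,0.018,0.03,0.12,0,0,0,0,0.018,0.04,0.12,0,0,0,0,0.018,0.05,0.12,0,0,0,0,0.018,0.05,0.12,0,0,0,0]'
python3 -m pendant '[0,0.001,0,0,0,0,0,0,0.003,0,0,0,0,0,0,0.005,0,0,0,0,0,0,0.007,0,0,0,0,0,0,0.009,0,0,0,0,0,0,0.011,0,0,0,0,0,0,0.013,0,0,0,0,0,0,0.015,0,0,0,0,0,0,0.015,0,0,0,0,0,0,0.015,0,0,0,0]'
python3 -m pendant '[0,0.001,0,0,0,0,0,0,0.002,0,0,0,0,0,0,0.003,0,0,0,0,0,0,0.004,0,0,0,0,0,0,0.005,0,0,0,0,0,0,0.005,0,0,0,0,0,0,0.005,0,0,0,0,0,0,0.005,0,0,0,0,0,0,0.005,0,0,0,0,0,0,0.005,0,0,0,0]'
python3 -c "
from h import *
p=BC+Rb@np.array([.085-.072,.12-.054]);goal(p[0],p[1],.041)"
```

```text
clock: 54.1
eef_pos: [0.5389, 0.2118, 0.0418]
tool_rot: [0.691, 0.723, 0.002, 0.001]
ft_force: [0.7, 0.9, -0.2]
grip_width: -0.0002
grasp_force: 0.0
now 54.1 [0.5389 0.2118 0.0418] w -0.0002 F [ 0.6719  0.866  -0.2332] -> [0.0018 0.0122 0.0016] turn [ 0.0012 -0.0004 -0.0003]schema error: expected a multiple of 7 numbers
schema error: expected a multiple of 7 numbers
```

```bash
python3 -m pendant '[0,0.001,0,0,0,0,0,0,0.003,0,0,0,0,0,0,0.005,0,0,0,0,0,0,0.007,0,0,0,0,0,0,0.009,0,0,0,0,0,0,0.011,0,0,0,0,0,0,0.012,0,0,0,0,0,0,0.013,0,0,0,0,0,0,0.013,0,0,0,0,0,0,0.013,0,0,0,0,0]'
python3 -m pendant '[0,0.001,0,0,0,0,0,0,0.002,0,0,0,0,0,0,0.003,0,0,0,0,0,0,0.004,0,0,0,0,0,0,0.004,0,0,0,0,0,0,0.004,0,0,0,0,0,0,0.004,0,0,0,0,0,0,0.004,0,0,0,0,0,0,0.004,0,0,0,0,0,0,0.004,0,0,0,0,0]'
python3 -c "
from h import *
p=BC+Rb@np.array([.085-.072,.12-.054]);goal(p[0],p[1],.041)"
```

```text
clock: 54.93
eef_pos: [0.5429, 0.2117, 0.0404]
tool_rot: [0.691, 0.723, -0.0, -0.0]
ft_force: [-0.1, -0.5, -0.1]
grip_width: 0.0
grasp_force: 0.0
clock: 55.77
eef_pos: [0.5449, 0.2118, 0.0404]
tool_rot: [0.691, 0.723, -0.0, 0.0]
ft_force: [-1.6, -0.1, 1.1]
grip_width: 0.0001
grasp_force: 0.7
now 55.7667 [0.5449 0.2118 0.0404] w 0.0001 F [-1.6362 -0.0983  1.0848] -> [ 0.0024  0.0003 -0.0012] turn [-0.  0. -0.]
```

```bash
python3 -m pendant '[0,0.001,0,0,0,0,0,0,0.002,0,0,0,0,0,0,0.003,0,0,0,0,0,0,0.004,0,0,0,0,0,0,0.004,0,0,0,0,0,0,0.004,0,0,0,0,0,0,0.004,0,0,0,0,0,0,0.004,0,0,0,0,0,0,0.004,0,0,0,0,0,0,0.004,0,0,0,0,0]'
python3 -m pendant '[0,0.001,0,0,0,0,0,0,0.002,0,0,0,0,0,0,0.002,0,0,0,0,0,0,0.002,0,0,0,0,0,0,0.002,0,0,0,0,0,0,0.002,0,0,0,0,0,0,0.002,0,0,0,0,0,0,0.002,0,0,0,0,0,0,0.002,0,0,0,0,0,0,0.002,0,0,0,0,0]'
```

```text
clock: 56.6
eef_pos: [0.5471, 0.2119, 0.0405]
tool_rot: [0.691, 0.723, 0.0, 0.0]
ft_force: [-0.8, -0.9, -0.7]
grip_width: 0.0005
grasp_force: 0.1
clock: 57.43
eef_pos: [0.5477, 0.2119, 0.0404]
tool_rot: [0.691, 0.723, -0.0, -0.0]
ft_force: [-2.9, -0.7, 2.1]
grip_width: 0.0004
grasp_force: 1.3
```

```bash
python3 -m pendant '[0,0.001,0,0,0,0,0,0,0.002,0,0,0,0,0,0,0.002,0,0,0,0,0,0,0.002,0,0,0,0,0,0,0.002,0,0,0,0,0,0,0.002,0,0,0,0,0,0,0.002,0,0,0,0,0,0,0.002,0,0,0,0,0,0,0.002,0,0,0,0,0,0,0.002,0,0,0,0,0]'
python3 -c "
from h import *
for y in(-.018,-.054,-.09):
  p=BC+Rb@np.array([.085-.072,.12+y]);goal(p[0],p[1],.041)"
```

```text
clock: 58.27
eef_pos: [0.5478, 0.2119, 0.0404]
tool_rot: [0.691, 0.723, -0.001, -0.001]
ft_force: [-6.1, -0.9, 3.4]
grip_width: -0.0002
grasp_force: 2.8
now 58.2667 [0.5478 0.2119 0.0404] w -0.0002 F [-6.0601 -0.9433  3.4321] -> [ 0.0745 -0.0056 -0.0011] turn [-0.0007  0.      0.    ]
now 58.2667 [0.5478 0.2119 0.0404] w -0.0002 F [-6.0601 -0.9433  3.4321] -> [ 0.0025 -0.0056 -0.0011] turn [-0.0007  0.      0.    ]
now 58.2667 [0.5478 0.2119 0.0404] w -0.0002 F [-6.0601 -0.9433  3.4321] -> [-0.0695 -0.0056 -0.0011] turn [-0.0007  0.      0.    ]
```

```bash
python3 -m pendant '[0,-0.015,0,0,0,0,0,0,-0.03,0,0,0,0,0,-0.035,-0.03,0,0,0,0,0,-0.07,-0.03,0,0,0,0,0,-0.07,-0.024,0,0,0,0,0,-0.07,-0.018,0,0,0,0,0,-0.07,-0.012,0,0,0,0,0,-0.07,-0.006,0,0,0,0,0,-0.07,-0.003,0,0,0,0,0,-0.07,0,0,0,0,0,0]'
python3 -m pendant '[0,0,0,0,0,0,0,0,0,0,0,0,0,0,0,0,0,0,0,0,0,0,0,0,0,0,0,0,0,0,0,0,0,0,0,0,-0.015,0,0,0,0,0,0,-0.03,0,0,0,0,0,0,-0.03,0,0,0,0,0,0.07,-0.03,0,0,0,0,0,0.144,-0.03,0,0,0,0,0]'
python3 -m pendant '[0,0.006,0,0,0,0,0,0,0.012,0,0,0,0,0,0,0.018,0,0,0,0,0,0,0.024,0,0,0,0,0,0,0.027,0,0,0,0,0,0,0.03,0,0,0,0,0,0,0.03,0,0,0,0,0,0,0.03,0,0,0,0,0,0,0.03,0,0,0,0,0,0,0.03,0,0,0,0,0]'
```

```text
clock: 59.1
eef_pos: [0.5494, 0.1775, 0.0402]
tool_rot: [0.691, 0.723, -0.001, -0.001]
ft_force: [-8.4, -0.9, 6.1]
grip_width: -0.0001
grasp_force: 3.7
clock: 59.93
eef_pos: [0.5328, 0.2471, 0.0407]
tool_rot: [0.693, 0.721, 0.0, 0.0]
ft_force: [0.9, 0.2, -0.3]
grip_width: 0.0
grasp_force: 0.0
clock: 60.77
eef_pos: [0.5462, 0.248, 0.0402]
tool_rot: [0.691, 0.723, -0.001, -0.0]
ft_force: [-4.9, -1.2, 2.7]
grip_width: 0.0001
grasp_force: 2.6
```

```bash
python3 -m pendant '[0,-0.03,0,0,0,0,0,0,-0.06,0,0,0,0,0,0,-0.06,-0.06,0,0,0,0,0,-0.06,-0.14,0,0,0,0,0,-0.06,-0.2,0,0,0,0,-0.08,-0.06,-0.24,0,0,0,0,-0.16,-0.1,-0.24,0,0,0,0,-0.24,-0.14,-0.24,0,0,0,0,-0.32,-0.18,-0.24,0,0,0,0,-0.4,-0.2,-0.24,0,0,0,0]'
python3 -m pendant '[-0.08,0,0,0,0,0,0,-0.16,0,0,0,0,0,0,-0.24,0,0,0,0,0,0,-0.32,0,0,0,0,0,0,-0.4,0,0,0,0,0,0,-0.44,0,0,0,0,0,0,-0.44,0,0,0,0,0,0,-0.44,0,0,0,0,0,0,-0.44,0,0,0,0,0,0,-0.44,0,0,0,0,0,0]'
python3 - <<'E'
from h import *
t=bot.camera('top');s=bot.camera('side')
p=lambda W:(W-BC)@Rb-[.085,.12]
for c,n,r,sat,v in((t,'top',(slice(168,194),slice(148,205)),(30,72),120),(s,'side',(slice(125,170),slice(232,290)),(15,60),165)):
    hsv=cv2.cvtColor(c['pixels'],cv2.COLOR_RGB2HSV).astype(int);S,V=hsv[:,:,1],hsv[:,:,2]
    m=np.zeros(S.shape,bool);m[r]=((S>sat[0])&(S<sat[1])&(V>v))[r]; m=cv2.morphologyEx(m.astype(np.uint8),cv2.MORPH_OPEN,np.ones((3,3)))
    for ce,st,k in comps(m,100):
        hu=cv2.convexHull(np.argwhere(k)[:,::-1].astype(np.int32))[:,0]; W=plane(c,hu,.046); b=p(W)
        print(n,st,'corner-frame min',b.min(0),'max',b.max(0),cv2.minAreaRect(W.astype(np.float32))[1:])
    # brass bushing
    m=(S>135)&(V>70)&(hsv[:,:,0]<30); q=np.zeros_like(m)
    u=proj(c,[.571,.0243,.073])[0].astype(int); q[u[1]-15:u[1]+15,u[0]-15:u[0]+15]=1
    for ce,st,_ in comps(m&q,15): print(n,'bushing',ce,st,plane(c,ce,.072),'expected px',proj(c,[.571,.0243,.072]))
o=bot.get_obs();print(o['clock'],o['eef_pos'],o['ft_force'])
E
```

```text
clock: 61.6
eef_pos: [0.4583, 0.0535, 0.1608]
tool_rot: [0.691, 0.723, 0.0, 0.001]
ft_force: [0.7, -0.6, -0.5]
grip_width: 0.0002
grasp_force: 0.0
clock: 62.43
eef_pos: [0.4692, -0.1637, 0.1605]
tool_rot: [0.69, 0.723, 0.0, 0.0]
ft_force: [0.3, 0.3, 0.5]
grip_width: -0.0001
grasp_force: 0.0
top [151 170  36  19 613] corner-frame min [-0.053  -0.1062] max [0.0006 0.0002] ((0.05284535139799118, 0.10600485652685165), 1.6375726461410522)
top bushing [232.6049 183.8148] [227 178  12  12  81] [[0.5693 0.0224]] expected px [[231.9707 183.262 ]]
side [ 241  125   49   45 1180] corner-frame min [-0.0785 -0.2013] max [0.0883 0.0513] ((0.23771587014198303, 0.16406571865081787), 84.14555358886719)
side bushing [259.7455 174.6455] [253 167  14  14 110] [[0.5691 0.0179]] expected px [[260.1447 173.195 ]]
62.5333 [ 0.4693 -0.1634  0.1605] [0.2363 0.4887 0.4716]
```

Run:
```python
from h import *
s=bot.camera('side');print(proj(s,[[.571,.0243+.015,.086],[.571,.0243-.02,.060],[.571,.0243-.022,.046]]))
P=s['pixels'].astype(int)
for r in range(164,192,1): print(r,P[r,256:264].mean(0).astype(int))
```

```text
[[259.6151 166.2359]
 [260.8749 180.7646]
 [260.9058 184.8497]]
164 [229 197 131]
165 [229 197 132]
166 [227 195 127]
167 [220 181 110]
168 [196 158  90]
169 [172 142  93]
170 [163 139 102]
171 [166 142 103]
172 [172 141  89]
173 [159 126  68]
174 [137 108  54]
175 [130 102  52]
176 [135 106  53]
177 [153 118  55]
178 [179 137  59]
179 [184 143  66]
180 [162 132  83]
181 [142 126 105]
182 [137 127 118]
183 [135 126 118]
184 [126 118 110]
185 [115 108 100]
186 [113 105  98]
187 [113 105  98]
188 [113 106  98]
189 [113 106  98]
190 [114 106  98]
191 [120 110  99]
```

The stack edges match the seated heights: brass ends at row 180.8, washers at about 184.8, then the spacer. The row is tight in the corner, so I hand in.

```bash
python3 -c "
from workcell import bot
print(bot.job_done())"
```

```text
the job is handed in; nothing more can be done
None
```

I threaded the spacer, both washers and the bushing (flange down) onto the bolt and pushed the three blocks tight into the corner row; my last camera measurements fit that, I never moved near the bottle, rock or scribe, and I handed the job in at about 63 s without getting a verdict back.

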